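# Find the weak leaf spring and mark it

## Task

Test the three clamped leaf springs in turn, left one first (as the robot sees them), then the middle one, then the right one: press each free tip straight down by its button until it rests on its stop and hold it there for half a second, slowly and gently, never with more than 25 N. Feel which leaf is clearly less stiff than the other two (least force for the same bend; the stops are not set alike), and then stand the brass marker upright on the round pad in front of that leaf and let go, leaving the other pieces on the bench where they are.

Things in the scene. Friction and masses are not known exactly. Their poses are not given: they have to be found in the camera images.
- gauge: Dark steel plate of the spring tester, 250 x 310 x 12 mm, fixed. Origin: centre of its underside, on the bench; x axis away from the robot, y axis to the robot's left (turned by its yaw). Three stations that look alike stand on it at y = +95 (left), 0 and -95 mm (right): at x = -95 mm a round pad, then a steel leaf pointing to the robot, and behind x = +55 mm its clamp, up to 73 mm above the bench.
- marker: Loose turned brass marker, about 130 g, shaped like a skittle, standing upright on the bench left or right of the tester. Origin: centre of its foot. 62 mm tall: foot 26 mm diameter up to 8 mm high, neck 12 mm diameter, straight cylindrical head 22 mm diameter from 38 to 62 mm high, to be gripped from above.
- button_left (a point): Top of the left leaf's black rubber button at rest, 66 mm above the bench (7.5 mm high, 14 mm wide, gives 1 mm per 6 N); does not follow it down. Press here. Leaf: 15 mm wide, ends 9 mm before the button, bends 80 mm behind it. Its force grows in proportion to its bend: 4 to 11 N when the tip meets its rigid stop, 6 to 17 mm down (not set alike). Come onto the stop at about 10 mm/s.
- button_middle (a point): Top of the middle leaf's black rubber button at rest, 66 mm above the bench (7.5 mm high, 14 mm wide, gives 1 mm per 6 N); does not follow it down. Press here. Leaf: 15 mm wide, ends 9 mm before the button, bends 80 mm behind it. Its force grows in proportion to its bend: 4 to 11 N when the tip meets its rigid stop, 6 to 17 mm down (not set alike). Come onto the stop at about 10 mm/s.
- button_right (a point): Top of the right leaf's black rubber button at rest, 66 mm above the bench (7.5 mm high, 14 mm wide, gives 1 mm per 6 N); does not follow it down. Press here. Leaf: 15 mm wide, ends 9 mm before the button, bends 80 mm behind it. Its force grows in proportion to its bend: 4 to 11 N when the tip meets its rigid stop, 6 to 17 mm down (not set alike). Come onto the stop at about 10 mm/s.
- pad_left (a point): Centre of the top face of the left round aluminium pad, 44 mm diameter, 15 mm above the bench, 70 mm nearer the robot than the left button. Two leaves are sound; one is weak, about half as stiff (N per mm). Which one changes, and cannot be seen: it must be felt.
- pad_middle (a point): Centre of the top face of the middle round aluminium pad, 44 mm diameter, 15 mm above the bench, 70 mm nearer the robot than the middle button. Two leaves are sound; one is weak, about half as stiff (N per mm). Which one changes, and cannot be seen: it must be felt.
- pad_right (a point): Centre of the top face of the right round aluminium pad, 44 mm diameter, 15 mm above the bench, 70 mm nearer the robot than the right button. Two leaves are sound; one is weak, about half as stiff (N per mm). Which one changes, and cannot be seen: it must be felt.
- spool: Bystander: wooden thread spool, 44 mm diameter, 58 mm tall, standing loose on the bench on the other side of the tester from the marker. Origin: centre of its underside.
- stone: Bystander: grey sharpening stone, 150 x 50 x 25 mm, lying loose on the bench at the left. Origin: centre of its underside.
- jar: Bystander: closed amber glass jar, 66 mm diameter, 85 mm tall, standing loose at the right. Origin: centre of its underside.
Not all that is in view belongs to the job. There is more than one size of the marker; the job needs the smallest.

How it is judged:
On the way, in this order (a step that is already met when the one before it is completed fails the run):
1. the left leaf is pressed down to its stop (within 1 mm) and held there (((height (world z) of leaf_a_c0 below 0.052 m and y of station_a_c0 in the frame of gauge above 0.05 m) or (height (world z) of leaf_b_c0 below 0.04405 m and y of station_b_c0 in the frame of gauge above 0.05 m) or (height (world z) of leaf_c_c0 below 0.04307 m and y of station_c_c0 in the frame of gauge above 0.05 m))), for 0.25 s.
2. the middle leaf is pressed down to its stop (within 1 mm) and held there (((height (world z) of leaf_a_c0 below 0.052 m and y of station_a_c0 in the frame of gauge between -0.05 and 0.05 m) or (height (world z) of leaf_b_c0 below 0.04405 m and y of station_b_c0 in the frame of gauge between -0.05 and 0.05 m) or (height (world z) of leaf_c_c0 below 0.04307 m and y of station_c_c0 in the frame of gauge between -0.05 and 0.05 m))), for 0.25 s.
3. the right leaf is pressed down to its stop (within 1 mm) and held there (((height (world z) of leaf_a_c0 below 0.052 m and y of station_a_c0 in the frame of gauge below -0.05 m) or (height (world z) of leaf_b_c0 below 0.04405 m and y of station_b_c0 in the frame of gauge below -0.05 m) or (height (world z) of leaf_c_c0 below 0.04307 m and y of station_c_c0 in the frame of gauge below -0.05 m))), for 0.25 s.
At the end, for the whole second after the job is handed in: The marker stands upright (within 0.1 rad), released and still, on the pad of the weak leaf, its centre within 12 mm of the pad's centre; all three leaves have sprung back to rest (within 1.5 mm) (horizontal distance between marker and station_b_c0 below 0.012 m and height (world z) of marker between 0.013 and 0.018 m and angle between marker's own z axis and vertical below 0.1 rad and linear speed of marker below 0.02 m/s and height (world z) of each of leaf_a_c0, leaf_b_c0, leaf_c_c0 above 0.0565 m); the robot touches nothing.
It fails at once if a leaf is loaded with more than 25 N (contact force between anything else and leaf_a above 25 N or contact force between anything else and leaf_b above 25 N or contact force between anything else and leaf_c above 25 N).
It fails at once if the spool is moved by more than 30 mm (distance of spool from where it was at the start of the episode above 0.03 m).
It fails at once if the stone is moved by more than 30 mm (distance of stone from where it was at the start of the episode above 0.03 m).
It fails at once if the jar is moved by more than 30 mm (distance of jar from where it was at the start of the episode above 0.03 m).
It also fails if it takes over 67 s, if anything falls off the work surface, if the arm or the gripper's body presses on something with over 40 N, if the wrist force passes 120 N, or if a joint passes its speed limit or range.

## Robot

A 7-joint arm with a two-finger parallel gripper is mounted at the origin on the work surface. World frame = base frame: x ahead of the robot, y to its left, z up, the work surface at z = 0. Lengths are in m, angles in rad, forces in N, time in s.
With the tool pointing down it reaches from about 0.4 to 0.85 m from the base axis. Payload 4.5 kg.
Tool frame: the origin (TCP) lies midway between the tips of the shut fingers; the grasp point (between the pads) lies 19 mm behind it; z points along the fingers, y is the direction in which the jaws open and shut (so a half turn about z gives the same grasp; the last joint's range is limited). The gripper opens to 88 mm and grips with 3 to 60 N. Pads are 18 mm wide; open, the fingers measure 123 mm over their backs; the gripper's body (75 mm by 187 mm) begins 45 mm behind the grasp point.
Start: joints at [-1.232, 0.689, -0.195, 1.565, 0.157, 0.902, -0.215], TCP at [0.188, 0.596, 0.239] pointing down, gripper open.
Joint ranges: [-3.01, 3.01], [-0.46, 2.08], [-1.47, 1.51], [0.13, 2.56], [-1, 4.14], [0.04, 2.09], [-2.66, 2.66]. Speed limits (rad/s): [2.57, 2.57, 3.14, 3.14, 3.14, 3.14, 3.14].

## Interface

Orientations are given as a unit quaternion [x, y, z, w].
In Python, from plant import r gives the robot as it stands.
- The arm moves only by the tool play_rows, never from a script. Its argument "targets" is a list of rows, each an object of numbers: "jaw": the closure, from 0 (fully open) to 1 (shut); "dx", "dy", "dz": the shift along the tool's x, y, z in m; "yaw": the turn about the tool's z in rad. A call has exactly 5 rows; each row shifts and turns the pose as measured when the row begins, along the tool's axes as they then stand; what a row does not reach is not made up. A row lasts 1/10 s, in which the tool goes at most 50 mm and 8.59 degrees, less where a joint would pass 70% of its speed; a pose out of reach is approached as far as the arm can. A call with a gripper value outside its range is refused whole. The fingers move at their own pace and stop on an object; "squeeze" is the grip in N (left out, the last holds). Time passes only in rows, so rows that do not move let the fingers close, or fill a call up. It gives the time, the measured TCP pose, the force and the opening at its end, in the units of the state.
- r.get_state(): the state, without advancing time (a new reading comes with each control period).
- r.snapshot(name): name is "side" or "top" or "wrist"; returns a dict with "frame" (384x512x3 uint8, red, green, blue), "z_map" (384x512 float32, m along the optical axis (not along the pixel's ray), 0 where there is no reading), "mtx" (3x3 intrinsics, pixels), "dist_coeffs" ([k1, k2, p1, p2, k3] as OpenCV has them; the pictures are not rectified), "position" and "orientation" of the camera in the world; the wrist camera has in their place "T_tool_cam" (4x4, takes a point from camera to tool coordinates, whose origin is the TCP and whose axes are the flange's). Camera axes: x right, y up, looking along -z (the intrinsics and any distortion apply to the point x, -y, -z); pixel columns grow to the right and rows downward; lengths in m; the calibration is good to about 2 mm. A picture is of the moment at which its call begins: read the wrist's pose just before it.
- r.finish_job(): hands the job in, once; it reports no verdict.
The state is a dict: "clock": time; "q": joint angles; "qd": joint speeds; "joint_torque": joint torques, N m; "tool_pos": TCP position; "eef_rot": TCP orientation; "contact_force": force on the tool from outside, world axes, zero at the start; "moment": the same for the moment, N m; "opening": opening from 0.0 (shut) to 1.0 (fully open).
Only numpy, scipy, OpenCV 4.12 (cv2) and the standard library are available. Lean on these libraries where they do the work, as an engineer would, in place of code of your own. Each camera call takes 0.05 s, during which the arm holds its last target.

## Working session

There is one attempt and no reset: what is moved stays moved. The work goes in short steps, Python scripts to look and compute and a tool call to move; the robot and the scene stay as the last step left them, time stands still between calls to the robot, and variables do not carry over. Pictures are saved under pics/ and viewed, and the job is handed in when it is done.

Besides the shell and the picture viewer there is one more tool, called after ">>>" by a JSON object that holds its "op" and its "data". play_rows: Moves the arm, as the interface text tells. Its arguments: {"type":"object","properties":{"targets":{"type":"array"},"squeeze":{"type":"number"}},"required":["targets"]}

```bash
ls; mkdir -p pics
python3 - <<'E'
from plant import r
import cv2
s=r.get_state(); print({k:(s[k]) for k in s})
for n in ["top","side"]:
    d=r.snapshot(n); cv2.imwrite(f"pics/{n}0.png",cv2.cvtColor(d["frame"],cv2.COLOR_RGB2BGR))
    print(n,d["mtx"],d["dist_coeffs"],d["position"],d["orientation"])
E
```

```text
pics
{'clock': 0.0, 'q': array([-1.23222797,  0.68998711, -0.19453072,  1.56634517,  0.1573221 ,
        0.90252959, -0.21506749]), 'qd': array([ 0.00193709, -0.00069436, -0.00258307, -0.00043338, -0.00015168,
        0.00052814,  0.00077222]), 'joint_torque': array([ 1.86569967e-03, -5.27577889e+01, -1.26641683e+00, -1.53423214e+01,
       -5.25848230e-02,  6.42004670e-03,  1.70761646e-04]), 'tool_pos': array([0.18739801, 0.59556851, 0.23790823]), 'eef_rot': array([ 1.51724034e-01,  9.88422450e-01, -9.34213945e-04, -6.91910281e-05]), 'contact_force': array([ 0.01284484, -0.35848021, -0.39428211]), 'moment': array([-0.00863388, -0.01843615,  0.00316085]), 'opening': 0.999743583351927}
top [[475.05363345   0.         255.97394845]
 [  0.         475.05363345 193.50950404]
 [  0.           0.           1.        ]] [-0.09375322  0.          0.          0.          0.        ] [ 0.40003047 -0.00450816  1.32790706] [ 0.04174087 -0.02850311 -0.70596245  0.70644341]
side [[423.84684377   0.         257.99310773]
 [  0.         423.84684377 191.29133815]
 [  0.           0.           1.        ]] [-0.08181709  0.          0.          0.          0.        ] [ 0.00352378 -0.91561248  0.66450025] [ 0.48836469 -0.12469783 -0.2146663   0.83658159]
```

View pics/top0.png

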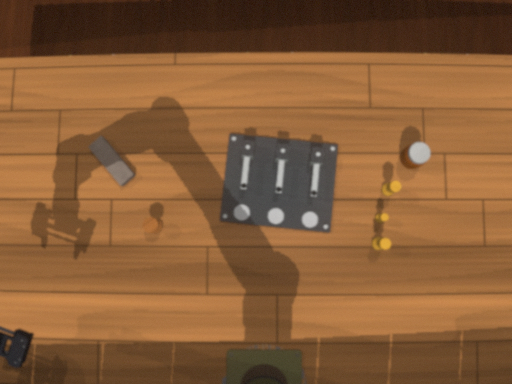

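View pics/side0.png

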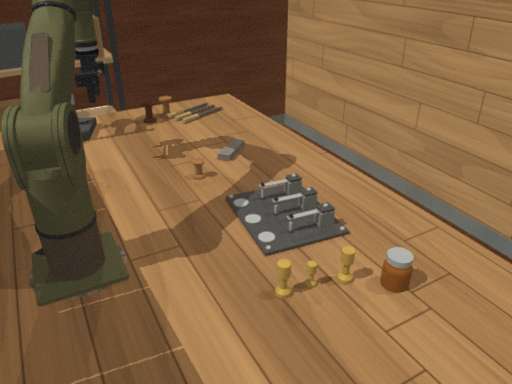

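The top view shows the tester centred near (280,182), with its pads at (242,212), (276,216) and (310,220). There are three brass skittles on the right at (392,188), (380,217) and (382,244). The middle one looks smallest in both views. I'll measure it and confirm on an enlarged crop.

```bash
cat > h.py <<'E'
import numpy as np, cv2
from scipy.spatial.transform import Rotation as R
from plant import r
def pose(d,s=None):
    if "T_tool_cam" in d:
        T=np.eye(4);T[:3,:3]=R.from_quat(s["eef_rot"]).as_matrix();T[:3,3]=s["tool_pos"]
        T=T@np.array(d["T_tool_cam"]);return T[:3,:3],T[:3,3]
    return R.from_quat(d["orientation"]).as_matrix(),np.array(d["position"])
def rays(d,uv,s=None):
    uv=np.array(uv,float).reshape(-1,1,2)
    n=cv2.undistortPoints(uv,np.array(d["mtx"]),np.array(d["dist_coeffs"])).reshape(-1,2)
    Rm,p=pose(d,s)
    return p,(Rm@np.c_[n[:,0],-n[:,1],-np.ones(len(n))].T).T
def onz(d,uv,z,s=None):
    p,v=rays(d,uv,s); return p+v*((z-p[2])/v[:,2])[:,None]
def proj(d,P,s=None):
    Rm,p=pose(d,s); q=(np.array(P,float).reshape(-1,3)-p)@Rm
    q=q*[1,-1,-1]
    return cv2.projectPoints(q.reshape(-1,1,3),np.zeros(3),np.zeros(3),np.array(d["mtx"]),np.array(d["dist_coeffs"]))[0].reshape(-1,2)
def blobs(m,amin):
    n,l,st,c=cv2.connectedComponentsWithStats(m.astype(np.uint8))
    return [(c[i].round(1).tolist(),st[i].tolist()) for i in range(1,n) if st[i,4]>=amin]
E
python3 - <<'E'
from h import *
d=r.snapshot("top"); f=d["frame"]; hsv=cv2.cvtColor(f,cv2.COLOR_RGB2HSV)
br=(hsv[...,0]>20)&(hsv[...,0]<32)&(hsv[...,1]>150)&(hsv[...,2]>140)
print("brass")
for c,st in blobs(br,15): print(c,st,onz(d,[c],0.05).round(3))
br[:, :330]=0
g=(hsv[...,1]<50)&(hsv[...,2]>120)
print("grey")
for c,st in blobs(g,8): print(c,st,onz(d,[c],0.015).round(4))
z=d["z_map"]
# heights of markers
Rm,p=pose(d)
for (u,v) in [(396,187),(384,217),(386,243)]:
    zz=z[v-6:v+7,u-8:u+9]; print(p[2]-zz.min(), p[2]-np.median(zz))
a=cv2.cvtColor(f,cv2.COLOR_RGB2BGR)
cv2.imwrite("pics/c1.png",cv2.resize(a[120:240,210:350],None,fx=5,fy=5,interpolation=cv2.INTER_CUBIC))
cv2.imwrite("pics/c2.png",cv2.resize(a[140:260,350:450],None,fx=5,fy=5,interpolation=cv2.INTER_CUBIC))
d=r.snapshot("side");a=cv2.cvtColor(d["frame"],cv2.COLOR_RGB2BGR)
cv2.imwrite("pics/c3.png",cv2.resize(a[160:310,220:420],None,fx=4,fy=4,interpolation=cv2.INTER_CUBIC))
E
```

```text
brass
grey
[233.4, 138.2] [231, 136, 6, 5, 21] [[0.6876 0.0841 0.015 ]]
[418.8, 152.3] [409, 142, 21, 22, 364] [[ 0.6475 -0.4385  0.015 ]]
[247.2, 146.5] [245, 145, 5, 4, 18] [[0.6637 0.0451 0.015 ]]
[332.2, 148.1] [330, 146, 5, 5, 21] [[ 0.6589 -0.1935  0.015 ]]
[282.3, 150.1] [280, 148, 5, 5, 18] [[ 0.6532 -0.0534  0.015 ]]
[317.9, 153.8] [316, 152, 5, 5, 21] [[ 0.6427 -0.1531  0.015 ]]
[245.0, 169.5] [241, 156, 9, 28, 186] [[0.5984 0.051  0.015 ]]
[280.1, 172.8] [276, 159, 9, 29, 187] [[ 0.589 -0.047  0.015]]
[119.0, 170.5] [111, 162, 16, 20, 118] [[0.5965 0.408  0.015 ]]
[315.1, 176.7] [311, 163, 9, 29, 187] [[ 0.578  -0.1444  0.015 ]]
[242.0, 211.4] [235, 204, 15, 15, 180] [[0.4812 0.0588 0.015 ]]
[275.4, 215.6] [267, 208, 17, 17, 221] [[ 0.4696 -0.0336  0.015 ]]
[309.6, 219.1] [302, 211, 17, 17, 225] [[ 0.4599 -0.128   0.015 ]]
[325.2, 226.2] [323, 224, 5, 5, 19] [[ 0.4403 -0.1709  0.015 ]]
1.327907060559881 0.07568929093707832
0.06972036259998116 0.008485530789983597
0.10300633805621895 0.08775458234180245
```

View pics/c1.png

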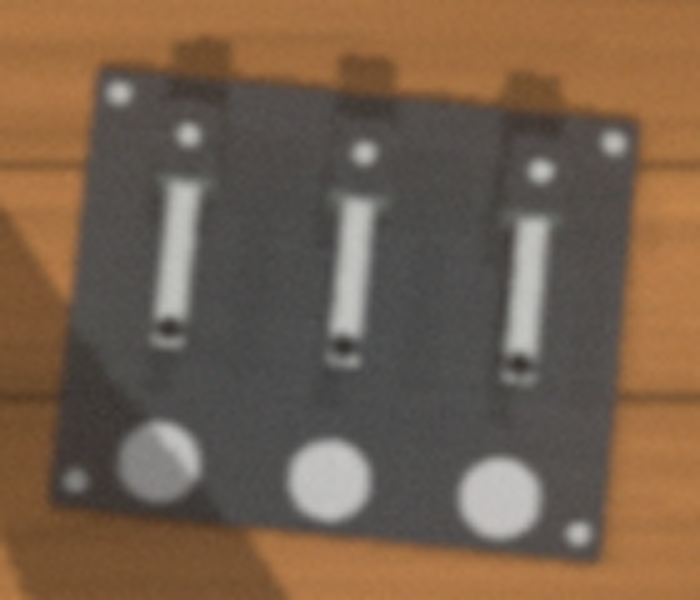

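View pics/c2.png

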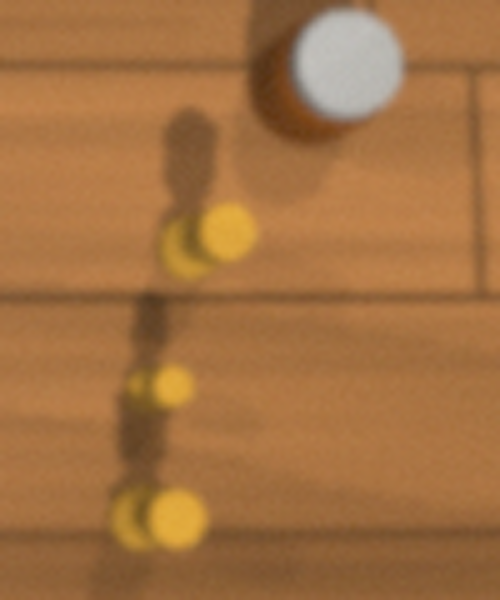

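View pics/c3.png

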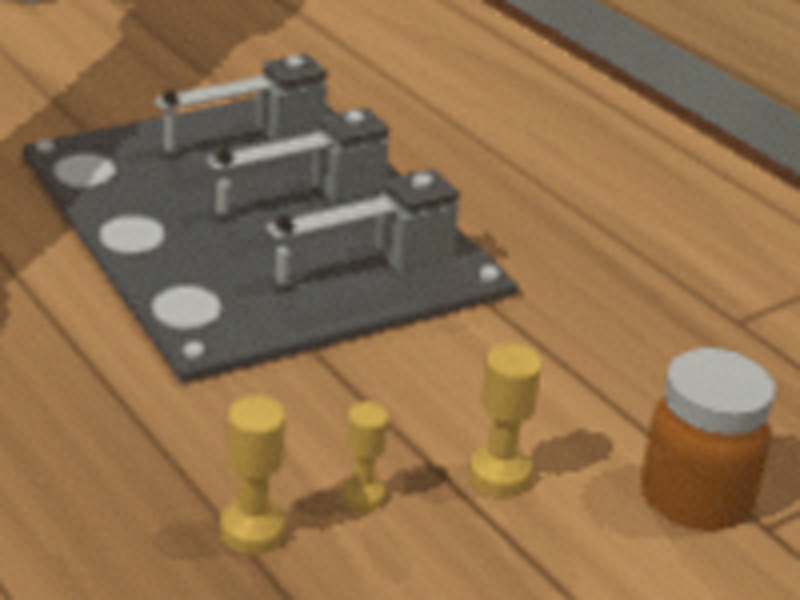

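The crop settles it. Brass candidates in the top view are (396,187) large, (385,217) small and (385,244) large. The one at (385,217) is clearly the smallest, so it matches the 62 mm description. Next I'll compute positions.

Run:
```python
from h import *
d=r.snapshot("top"); ds=r.snapshot("side")
def c1(p): return np.array(p)/5+[210-.4,120-.4]
def c2(p): return np.array(p)/5+[350-.4,140-.4]
def c3(p): return np.array(p)/4+[220-.4,160-.4]
B=onz(d,[c1(p) for p in [(169,326),(343,344),(518,362)]],.066)
P=onz(d,[c1(p) for p in [(160,462),(330,480),(500,498)]],.015)
print("btn",B.round(4)); print("pad",P.round(4))
Ps=onz(ds,[c3(p) for p in [(85,170),(132,234),(187,306)]],.015);print("pad side",Ps.round(4))
Bs=onz(ds,[c3(p) for p in [(169,96),(223,155),(284,223)]],.066);print("btn side",Bs.round(4))
ey=P[0]-P[2]; yaw=np.arctan2(-ey[0],ey[1]); print("yaw",yaw)
ex=np.array([np.cos(yaw),np.sin(yaw),0]); print("pads+70",(P+.07*ex).round(4))
cor=onz(d,[c1(p) for p in [(119,93),(614,143),(578,534),(75,480)]],.013);print("bolts",cor.round(4),cor.mean(0))
M=onz(d,[c2((174,386))],.062);print("marker top",M.round(4))
Ms=onz(ds,[c3((369,411))],.062);print("marker side",Ms.round(4))
for z in(.08,.09,.1): print(z,onz(d,[c2(p) for p in [(229,233),(177,519)]],z).round(4).tolist(), onz(ds,[c3(p) for p in [(513,360),(257,412)]],z).round(4).tolist())
s=r.get_state(); Rt=R.from_quat(s["eef_rot"]).as_matrix(); print(Rt.round(4))
print("to left btn tool",Rt.T@(B[0]-s["tool_pos"]), "clock",s["clock"])
```

```text
btn [[ 0.5493  0.0529  0.066 ]
 [ 0.5396 -0.0401  0.066 ]
 [ 0.5299 -0.1335  0.066 ]]
pad [[ 0.4795  0.0599  0.015 ]
 [ 0.4696 -0.0341  0.015 ]
 [ 0.4596 -0.128   0.015 ]]
pad side [[ 0.4796  0.0598  0.015 ]
 [ 0.4692 -0.034   0.015 ]
 [ 0.46   -0.1277  0.015 ]]
btn side [[ 0.5448  0.0486  0.066 ]
 [ 0.5356 -0.045   0.066 ]
 [ 0.5256 -0.1395  0.066 ]]
yaw -0.10536141605864424
pads+70 [[ 0.5491  0.0526  0.015 ]
 [ 0.5392 -0.0415  0.015 ]
 [ 0.5292 -0.1354  0.015 ]]
bolts [[ 0.688   0.0842  0.013 ]
 [ 0.659  -0.1943  0.013 ]
 [ 0.4398 -0.1712  0.013 ]
 [ 0.4696  0.1072  0.013 ]] [ 0.56410071 -0.04351385  0.013     ]
marker top [[ 0.4637 -0.3239  0.062 ]]
marker side [[ 0.466  -0.3214  0.062 ]]
0.08 [[0.5439, -0.3508, 0.08], [0.393, -0.3194, 0.08]] [[0.5497, -0.3417, 0.08], [0.3987, -0.3104, 0.08]]
0.09 [[0.5427, -0.348, 0.09], [0.393, -0.3169, 0.09]] [[0.5403, -0.3515, 0.09], [0.3919, -0.3207, 0.09]]
0.1 [[0.5415, -0.3452, 0.1], [0.3931, -0.3144, 0.1]] [[0.531, -0.3613, 0.1], [0.3852, -0.3311, 0.1]]
[[-9.539e-01  3.000e-01 -2.000e-04]
 [ 3.000e-01  9.539e-01 -5.000e-04]
 [ 0.000e+00 -5.000e-04 -1.000e+00]]
to left btn tool [-0.5080893  -0.40941157  0.17268468] clock 0.3
```

>>> {"op": "play_rows", "data": {"targets": [{"jaw": 1,"dx": -0.038,"dy": -0.031,"dz": 0,"yaw": 0},{"jaw": 1,"dx": -0.038,"dy": -0.031,"dz": 0,"yaw": 0},{"jaw": 1,"dx": -0.038,"dy": -0.031,"dz": 0,"yaw": 0},{"jaw": 1,"dx": -0.038,"dy": -0.031,"dz": 0,"yaw": 0},{"jaw": 1,"dx": -0.038,"dy": -0.031,"dz": 0,"yaw": 0}], "squeeze": 20}}

```text
clock: 0.8
tool_pos: [0.3198, 0.394, 0.2367]
eef_rot: [0.144, 0.99, 0.004, -0.002]
contact_force: [0.6, 0.2, 0.7]
opening: 0.572
```

>>> {"op": "play_rows", "data": {"targets": [{"jaw": 1,"dx": -0.038,"dy": -0.031,"dz": 0,"yaw": -0.1},{"jaw": 1,"dx": -0.038,"dy": -0.031,"dz": 0,"yaw": -0.1},{"jaw": 1,"dx": -0.035,"dy": -0.031,"dz": 0,"yaw": 0},{"jaw": 1,"dx": -0.035,"dy": -0.031,"dz": 0,"yaw": 0},{"jaw": 1,"dx": -0.035,"dy": -0.031,"dz": 0,"yaw": 0}]}}

```text
clock: 1.3
tool_pos: [0.4798, 0.2072, 0.2357]
eef_rot: [0.04, 0.999, 0.004, -0.001]
contact_force: [0.7, 0.6, -0.7]
opening: 0.115
```

```bash
cat >> h.py <<'E'
def to(P,yaw=-0.105):
    s=r.get_state(); Rt=R.from_quat(s["eef_rot"]).as_matrix()
    ty=Rt[:,1]; cur=np.arctan2(-ty[0],ty[1])
    print("clk",round(s["clock"],2),"tcp",s["tool_pos"].round(4),"tool delta",(Rt.T@(np.array(P)-s["tool_pos"])).round(4),"yawcmd",round(-(yaw-cur),3),"tilt",Rt[:,2].round(4),"F",s["contact_force"].round(2),"op",round(s["opening"],3))
E
python3 -c "
from h import *
to([.549,.0527,.1])"
```

```text
clk 1.3 tcp [0.4798 0.2072 0.2357] tool delta [-0.0816 -0.1496  0.1343] yawcmd 0.026 tilt [-0.0023  0.0079 -1.    ] F [ 0.66  0.62 -0.67] op 0.115
```

>>> {"op": "play_rows", "data": {"targets": [{"jaw": 1,"dx": -0.02,"dy": -0.037,"dz": 0.015,"yaw": 0},{"jaw": 1,"dx": -0.02,"dy": -0.037,"dz": 0.025,"yaw": 0},{"jaw": 1,"dx": -0.02,"dy": -0.037,"dz": 0.025,"yaw": 0},{"jaw": 1,"dx": -0.015,"dy": -0.025,"dz": 0.02,"yaw": 0},{"jaw": 1,"dx": 0,"dy": 0,"dz": 0.005,"yaw": 0}]}}

```text
clock: 1.8
tool_pos: [0.5529, 0.0534, 0.1432]
eef_rot: [0.047, 0.999, 0.004, 0.004]
contact_force: [-0.7, -0.1, 0.1]
opening: 0.007
```

```bash
python3 -c "
from h import *
to([.549,.0527,.1])
s=r.get_state();d=r.snapshot('wrist');cv2.imwrite('pics/w1.png',d['frame'][...,::-1])
print(d['T_tool_cam'])
for n,P in dict(lb=[.549,.0527,.066],mb=[.5393,-.041,.066],lp=[.4795,.0599,.015],tcp=s['tool_pos']).items(): print(n,proj(d,P,s).round(1))
"
```

```text
clk 1.8 tcp [0.5529 0.0534 0.1432] tool delta [ 0.0041 -0.0014  0.0431] yawcmd 0.012 tilt [ 0.0079  0.0068 -0.9999] F [-0.73 -0.11  0.13] op 0.007
[[ 5.97302756e-04  9.49979809e-01  3.12310752e-01  8.13075818e-02]
 [ 9.99999686e-01 -4.04589117e-04 -6.81856372e-04  1.27093749e-03]
 [-5.21392255e-04  3.12311061e-01 -9.49979752e-01 -1.46683062e-01]
 [ 0.00000000e+00  0.00000000e+00  0.00000000e+00  1.00000000e+00]]
lb [[253.9 193.8]]
mb [[148.2 193.1]]
lp [[254.6 110.4]]
tcp [[255.1 240.7]]
```

View pics/w1.png

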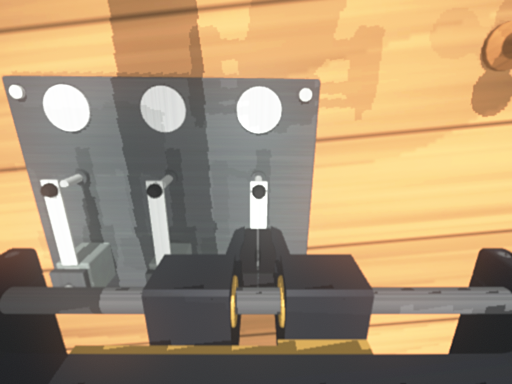

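The wrist view shows the left button at (259,191) and the left pad at (259,109), about 5 px from where they project. The arm may not have settled yet, so I'll correct the position, let it settle and recheck.

>>> {"op": "play_rows", "data": {"targets": [{"jaw": 1,"dx": 0.004,"dy": -0.001,"dz": 0.02,"yaw": 0},{"jaw": 1,"dx": 0,"dy": 0,"dz": 0.02,"yaw": 0},{"jaw": 1,"dx": 0,"dy": 0,"dz": 0.004,"yaw": 0},{"jaw": 1,"dx": 0,"dy": 0,"dz": 0,"yaw": 0},{"jaw": 1,"dx": 0,"dy": 0,"dz": 0,"yaw": 0}]}}

```text
clock: 2.35
tool_pos: [0.549, 0.0631, 0.1014]
eef_rot: [0.042, 0.999, 0.007, 0.005]
contact_force: [-0.5, 1.1, -0.3]
opening: 0.004
```

```bash
python3 -c "
from h import *
to([.549,.0527,.1])
s=r.get_state();print(s['qd'].round(4));d=r.snapshot('wrist');cv2.imwrite('pics/w2.png',d['frame'][...,::-1])
for n,P in dict(lb=[.549,.0527,.066],mb=[.5393,-.041,.066],lp=[.4795,.0599,.015],mp=[.4696,-.0341,.015],rp=[.4597,-.128,.015],tcp=s['tool_pos']).items(): print(n,proj(d,P,s).round(1))
d=r.snapshot('top');cv2.imwrite('pics/t2.png',cv2.resize(d['frame'][100:260,180:360,::-1],None,fx=4,fy=4))
d=r.snapshot('side');cv2.imwrite('pics/s2.png',cv2.resize(d['frame'][110:260,200:400,::-1],None,fx=4,fy=4))
to([.549,.0527,.1])
print(proj(d,[s['tool_pos'],[.549,.0527,.066]]))
"
```

```text
clk 2.35 tcp [0.549  0.0631 0.1014] tool delta [-0.0009 -0.0104  0.0012] yawcmd 0.021 tilt [ 0.0115  0.0145 -0.9998] F [-0.53  1.06 -0.29] op 0.004
[-0.0096 -0.0134 -0.0094 -0.0037 -0.0018  0.0037  0.0003]
lb [[240.9 218.2]]
mb [[114.1 216.7]]
lp [[243.5 117.6]]
mp [[131.  115.2]]
rp [[ 17.2 113. ]]
tcp [[255.1 240.7]]
clk 2.5 tcp [0.5493 0.0624 0.1015] tool delta [-0.0005 -0.0097  0.0013] yawcmd 0.02 tilt [ 0.0122  0.0142 -0.9998] F [-0.01  0.49  0.83] op 0.005
[[260.72810943 170.69777229]
 [262.40264996 182.69942825]]
```

View pics/w2.png

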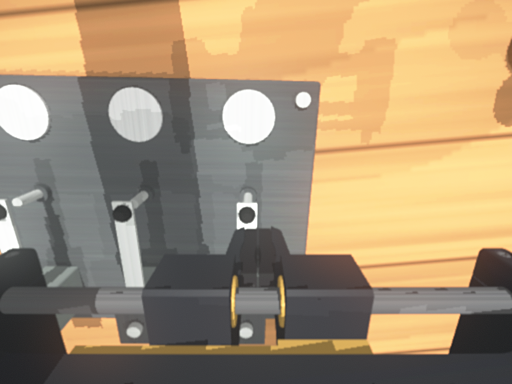

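View pics/s2.png

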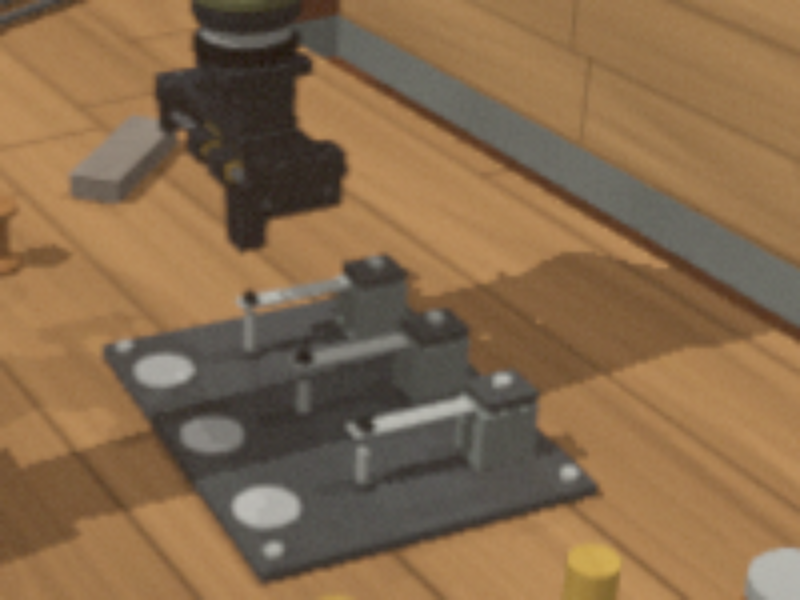

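The arm had swung after the fast stop and now sits 10 mm to the left. I'll correct gently, as it carries residual motion.

>>> {"op": "play_rows", "data": {"targets": [{"jaw": 1,"dx": 0,"dy": -0.003,"dz": 0.003,"yaw": 0},{"jaw": 1,"dx": 0,"dy": -0.003,"dz": 0.005,"yaw": 0},{"jaw": 1,"dx": 0,"dy": -0.003,"dz": 0.005,"yaw": 0},{"jaw": 1,"dx": 0,"dy": -0.001,"dz": 0.005,"yaw": 0},{"jaw": 1,"dx": 0,"dy": 0,"dz": 0.003,"yaw": 0}]}}

```text
clock: 3.0
tool_pos: [0.5495, 0.0511, 0.08]
eef_rot: [0.043, 0.999, 0.007, 0.007]
contact_force: [0.1, 0.1, 0.2]
opening: 0.005
```

```bash
python3 -c "
from h import *
to([.549,.0527,.07])
s=r.get_state();print(s['qd'].round(4));d=r.snapshot('wrist');cv2.imwrite('pics/w3.png',d['frame'][...,::-1])
for n,P in dict(lb=[.549,.0527,.066]).items(): print(n,proj(d,P,s).round(1))
d=r.snapshot('side');cv2.imwrite('pics/s3.png',cv2.resize(d['frame'][130:230,220:350,::-1],None,fx=6,fy=6))
"
```

```text
clk 3.0 tcp [0.5495 0.0511 0.08  ] tool delta [0.0008 0.0014 0.01  ] yawcmd 0.019 tilt [ 0.0146  0.014  -0.9998] F [0.13 0.14 0.17] op 0.005
[-0.018   0.055   0.0363  0.0099  0.0221 -0.0726 -0.0203]
lb [[257.2 229.3]]
```

View pics/s3.png

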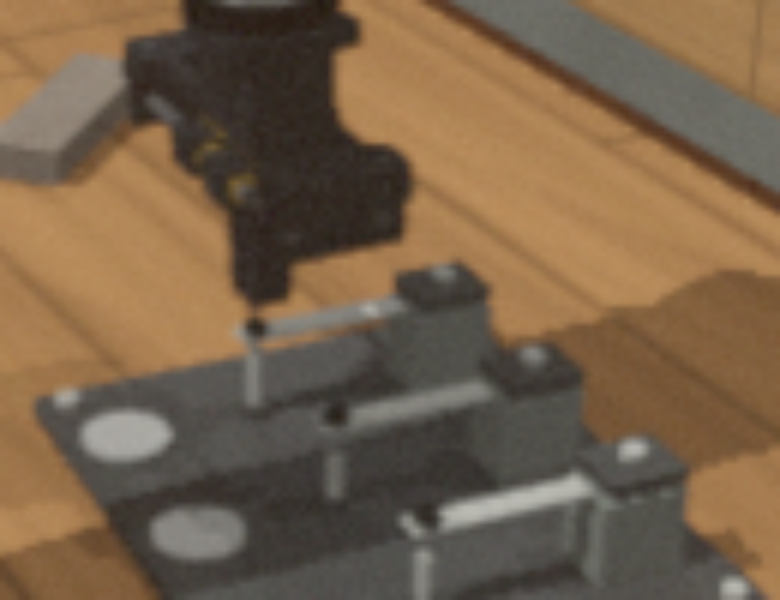

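View pics/w3.png

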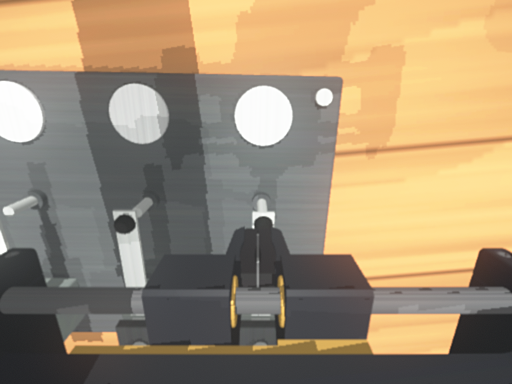

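The wrist view puts the button at (264,224), against the finger seam at u≈258, so the tip should go about 2–3 mm left and 2 mm nearer the robot. I'll aim for (0.5475, 0.0535).

>>> {"op": "play_rows", "data": {"targets": [{"jaw": 1,"dx": 0.001,"dy": 0.001,"dz": 0.002,"yaw": 0},{"jaw": 1,"dx": 0.001,"dy": 0.001,"dz": 0.003,"yaw": 0},{"jaw": 1,"dx": 0.001,"dy": 0.001,"dz": 0.003,"yaw": 0},{"jaw": 1,"dx": 0,"dy": 0,"dz": 0.002,"yaw": 0},{"jaw": 1,"dx": 0,"dy": 0,"dz": 0,"yaw": 0}]}}

```text
clock: 3.6
tool_pos: [0.5467, 0.056, 0.0692]
eef_rot: [0.042, 0.999, 0.008, 0.007]
contact_force: [-0.7, -0.0, 0.1]
opening: 0.007
```

```bash
python3 -c "
from h import *
to([.5475,.0535,.066])"
```

```text
clk 3.6 tcp [0.5467 0.056  0.0692] tool delta [-0.001  -0.0025  0.0032] yawcmd 0.02 tilt [ 0.0146  0.0147 -0.9998] F [-0.74 -0.01  0.06] op 0.007
```

>>> {"op": "play_rows", "data": {"targets": [{"jaw": 1,"dx": 0,"dy": -0.0007,"dz": 0.001,"yaw": 0},{"jaw": 1,"dx": 0,"dy": -0.0007,"dz": 0.001,"yaw": 0},{"jaw": 1,"dx": 0,"dy": -0.0005,"dz": 0.001,"yaw": 0},{"jaw": 1,"dx": 0,"dy": 0,"dz": 0.001,"yaw": 0},{"jaw": 1,"dx": 0,"dy": 0,"dz": 0.001,"yaw": 0}]}}

```text
clock: 4.1
tool_pos: [0.5467, 0.0541, 0.0642]
eef_rot: [0.042, 0.999, 0.008, 0.007]
contact_force: [-0.3, 0.4, 1.9]
opening: 0.005
```

>>> {"op": "play_rows", "data": {"targets": [{"jaw": 1,"dx": 0,"dy": 0,"dz": 0.0006,"yaw": 0},{"jaw": 1,"dx": 0,"dy": 0,"dz": 0.0006,"yaw": 0},{"jaw": 1,"dx": 0,"dy": 0,"dz": 0.0006,"yaw": 0},{"jaw": 1,"dx": 0,"dy": 0,"dz": 0.0006,"yaw": 0},{"jaw": 1,"dx": 0,"dy": 0,"dz": 0.0006,"yaw": 0}]}}

```text
clock: 4.6
tool_pos: [0.5465, 0.0542, 0.0614]
eef_rot: [0.042, 0.999, 0.008, 0.007]
contact_force: [-1.2, 0.5, 2.3]
opening: 0.002
```

>>> {"op": "play_rows", "data": {"targets": [{"jaw": 1,"dx": 0,"dy": 0,"dz": 0.0005,"yaw": 0},{"jaw": 1,"dx": 0,"dy": 0,"dz": 0.0005,"yaw": 0},{"jaw": 1,"dx": 0,"dy": 0,"dz": 0.0005,"yaw": 0},{"jaw": 1,"dx": 0,"dy": 0,"dz": 0.0005,"yaw": 0},{"jaw": 1,"dx": 0,"dy": 0,"dz": 0.0005,"yaw": 0}]}}

```text
clock: 5.1
tool_pos: [0.5465, 0.0542, 0.0591]
eef_rot: [0.042, 0.999, 0.008, 0.007]
contact_force: [-1.4, -0.4, 3.7]
opening: 0.002
```

>>> {"op": "play_rows", "data": {"targets": [{"jaw": 1,"dx": 0,"dy": 0,"dz": 0.0005,"yaw": 0},{"jaw": 1,"dx": 0,"dy": 0,"dz": 0.0005,"yaw": 0},{"jaw": 1,"dx": 0,"dy": 0,"dz": 0.0005,"yaw": 0},{"jaw": 1,"dx": 0,"dy": 0,"dz": 0.0005,"yaw": 0},{"jaw": 1,"dx": 0,"dy": 0,"dz": 0.0005,"yaw": 0}]}}

```text
clock: 5.6
tool_pos: [0.5465, 0.0541, 0.0576]
eef_rot: [0.042, 0.999, 0.007, 0.007]
contact_force: [-2.2, -0.1, 9.5]
opening: 0.008
```

The force jumped from 3.7 to 9.5 N while the tip moved only 1.5 mm, so the left leaf is on its stop. Now I'll hold it.

>>> {"op": "play_rows", "data": {"targets": [{"jaw": 1,"dx": 0,"dy": 0,"dz": 0.0005,"yaw": 0},{"jaw": 1,"dx": 0,"dy": 0,"dz": 0.0005,"yaw": 0},{"jaw": 1,"dx": 0,"dy": 0,"dz": 0.0004,"yaw": 0},{"jaw": 1,"dx": 0,"dy": 0,"dz": 0.0004,"yaw": 0},{"jaw": 1,"dx": 0,"dy": 0,"dz": 0.0004,"yaw": 0}]}}

```text
clock: 6.1
tool_pos: [0.5465, 0.0542, 0.0578]
eef_rot: [0.042, 0.999, 0.007, 0.008]
contact_force: [-1.5, -0.1, 8.4]
opening: 0.001
```

>>> {"op": "play_rows", "data": {"targets": [{"jaw": 1,"dx": 0,"dy": 0,"dz": 0.0005,"yaw": 0},{"jaw": 1,"dx": 0,"dy": 0,"dz": 0.0005,"yaw": 0},{"jaw": 1,"dx": 0,"dy": 0,"dz": 0.0005,"yaw": 0},{"jaw": 1,"dx": 0,"dy": 0,"dz": 0.0005,"yaw": 0},{"jaw": 1,"dx": 0,"dy": 0,"dz": 0.0005,"yaw": 0}]}}

```text
clock: 6.6
tool_pos: [0.5466, 0.0542, 0.0576]
eef_rot: [0.042, 0.999, 0.007, 0.009]
contact_force: [-2.4, 0.2, 9.3]
opening: 0.004
```

>>> {"op": "play_rows", "data": {"targets": [{"jaw": 1,"dx": 0,"dy": 0,"dz": -0.002,"yaw": 0},{"jaw": 1,"dx": 0,"dy": 0,"dz": -0.005,"yaw": 0},{"jaw": 1,"dx": 0,"dy": 0,"dz": -0.007,"yaw": 0},{"jaw": 1,"dx": 0,"dy": 0,"dz": -0.008,"yaw": 0},{"jaw": 1,"dx": 0,"dy": 0,"dz": -0.005,"yaw": 0}]}}

```text
clock: 7.1
tool_pos: [0.5465, 0.0537, 0.0856]
eef_rot: [0.042, 0.999, 0.007, 0.009]
contact_force: [0.2, -0.5, 0.1]
opening: 0.005
```

```bash
python3 -c "
from h import *
to([.538,-.040,.085])"
```

```text
clk 7.1 tcp [0.5465 0.0537 0.0856] tool delta [ 0.0006 -0.0941 -0.0007] yawcmd 0.021 tilt [ 0.0185  0.0128 -0.9997] F [ 0.16 -0.49  0.05] op 0.005
```

>>> {"op": "play_rows", "data": {"targets": [{"jaw": 1,"dx": 0,"dy": -0.012,"dz": 0,"yaw": 0.01},{"jaw": 1,"dx": 0,"dy": -0.022,"dz": 0,"yaw": 0.01},{"jaw": 1,"dx": 0,"dy": -0.025,"dz": 0,"yaw": 0},{"jaw": 1,"dx": 0,"dy": -0.018,"dz": 0,"yaw": 0},{"jaw": 1,"dx": 0,"dy": -0.008,"dz": 0,"yaw": 0}]}}

```text
clock: 7.6
tool_pos: [0.538, -0.0355, 0.0851]
eef_rot: [0.053, 0.999, 0.007, 0.01]
contact_force: [0.4, 0.5, 0.5]
opening: 0.006
```

>>> {"op": "play_rows", "data": {"targets": [{"jaw": 1,"dx": 0,"dy": -0.001,"dz": 0,"yaw": 0},{"jaw": 1,"dx": 0,"dy": 0,"dz": 0,"yaw": 0},{"jaw": 1,"dx": 0,"dy": 0,"dz": 0,"yaw": 0},{"jaw": 1,"dx": 0,"dy": 0,"dz": 0,"yaw": 0},{"jaw": 1,"dx": 0,"dy": 0,"dz": 0,"yaw": 0}]}}

```text
clock: 8.1
tool_pos: [0.5378, -0.0355, 0.0849]
eef_rot: [0.053, 0.999, 0.008, 0.01]
contact_force: [-0.1, -0.2, -0.6]
opening: 0.011
```

```bash
python3 -c "
from h import *
to([.538,-.040,.07])
s=r.get_state();d=r.snapshot('wrist');cv2.imwrite('pics/w4.png',d['frame'][...,::-1])
print(proj(d,[.538,-.040,.066],s))
"
```

```text
clk 8.1 tcp [ 0.5378 -0.0355  0.0849] tool delta [-0.0004 -0.0047  0.0149] yawcmd -0.0 tilt [ 0.0201  0.0141 -0.9997] F [-0.14 -0.23 -0.64] op 0.011
[[248.47448127 227.69673323]]
```

View pics/w4.png

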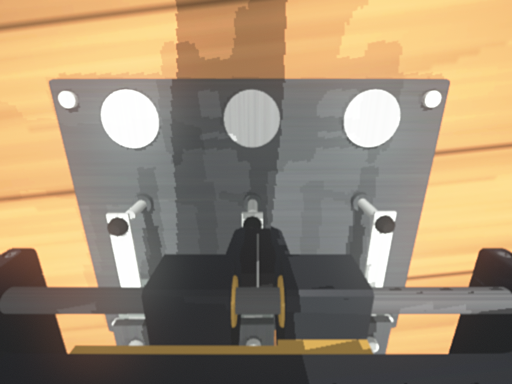

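Button at (252,224), seam at u≈258, so I'll move 4 mm right and go down to contact.

>>> {"op": "play_rows", "data": {"targets": [{"jaw": 1,"dx": 0,"dy": -0.002,"dz": 0.003,"yaw": 0},{"jaw": 1,"dx": 0.0005,"dy": -0.002,"dz": 0.004,"yaw": 0},{"jaw": 1,"dx": 0.0005,"dy": 0,"dz": 0.004,"yaw": 0},{"jaw": 1,"dx": 0,"dy": 0,"dz": 0.003,"yaw": 0},{"jaw": 1,"dx": 0,"dy": 0,"dz": 0.001,"yaw": 0}]}}

```text
clock: 8.65
tool_pos: [0.5367, -0.0385, 0.0684]
eef_rot: [0.052, 0.999, 0.008, 0.01]
contact_force: [1.5, -0.5, -0.9]
opening: 0.006
```

>>> {"op": "play_rows", "data": {"targets": [{"jaw": 1,"dx": 0,"dy": 0,"dz": 0.001,"yaw": 0},{"jaw": 1,"dx": 0,"dy": 0,"dz": 0.001,"yaw": 0},{"jaw": 1,"dx": 0,"dy": 0,"dz": 0.001,"yaw": 0},{"jaw": 1,"dx": 0,"dy": 0,"dz": 0.001,"yaw": 0},{"jaw": 1,"dx": 0,"dy": 0,"dz": 0.001,"yaw": 0}]}}

```text
clock: 9.15
tool_pos: [0.5363, -0.0384, 0.0631]
eef_rot: [0.052, 0.999, 0.008, 0.009]
contact_force: [-0.6, -0.0, 2.0]
opening: 0.005
```

>>> {"op": "play_rows", "data": {"targets": [{"jaw": 1,"dx": 0,"dy": 0,"dz": 0.0005,"yaw": 0},{"jaw": 1,"dx": 0,"dy": 0,"dz": 0.0005,"yaw": 0},{"jaw": 1,"dx": 0,"dy": 0,"dz": 0.0005,"yaw": 0},{"jaw": 1,"dx": 0,"dy": 0,"dz": 0.0005,"yaw": 0},{"jaw": 1,"dx": 0,"dy": 0,"dz": 0.0005,"yaw": 0}]}}

```text
clock: 9.65
tool_pos: [0.5362, -0.0384, 0.061]
eef_rot: [0.052, 0.999, 0.008, 0.009]
contact_force: [-1.0, 0.4, 3.3]
opening: 0.006
```

>>> {"op": "play_rows", "data": {"targets": [{"jaw": 1,"dx": 0,"dy": 0,"dz": 0.0005,"yaw": 0},{"jaw": 1,"dx": 0,"dy": 0,"dz": 0.0005,"yaw": 0},{"jaw": 1,"dx": 0,"dy": 0,"dz": 0.0005,"yaw": 0},{"jaw": 1,"dx": 0,"dy": 0,"dz": 0.0005,"yaw": 0},{"jaw": 1,"dx": 0,"dy": 0,"dz": 0.0005,"yaw": 0}]}}

```text
clock: 10.15
tool_pos: [0.5361, -0.0384, 0.0586]
eef_rot: [0.052, 0.999, 0.007, 0.009]
contact_force: [-0.9, 0.3, 4.9]
opening: 0.007
```

>>> {"op": "play_rows", "data": {"targets": [{"jaw": 1,"dx": 0,"dy": 0,"dz": 0.0005,"yaw": 0},{"jaw": 1,"dx": 0,"dy": 0,"dz": 0.0005,"yaw": 0},{"jaw": 1,"dx": 0,"dy": 0,"dz": 0.0005,"yaw": 0},{"jaw": 1,"dx": 0,"dy": 0,"dz": 0.0005,"yaw": 0},{"jaw": 1,"dx": 0,"dy": 0,"dz": 0.0005,"yaw": 0}]}}

```text
clock: 10.65
tool_pos: [0.5362, -0.0384, 0.0562]
eef_rot: [0.052, 0.999, 0.007, 0.009]
contact_force: [-1.0, 0.2, 5.6]
opening: 0.004
```

>>> {"op": "play_rows", "data": {"targets": [{"jaw": 1,"dx": 0,"dy": 0,"dz": 0.0004,"yaw": 0},{"jaw": 1,"dx": 0,"dy": 0,"dz": 0.0004,"yaw": 0},{"jaw": 1,"dx": 0,"dy": 0,"dz": 0.0004,"yaw": 0},{"jaw": 1,"dx": 0,"dy": 0,"dz": 0.0004,"yaw": 0},{"jaw": 1,"dx": 0,"dy": 0,"dz": 0.0004,"yaw": 0}]}}

```text
clock: 11.15
tool_pos: [0.5362, -0.0384, 0.0549]
eef_rot: [0.052, 0.999, 0.007, 0.01]
contact_force: [-2.1, -0.3, 6.1]
opening: 0.005
```

>>> {"op": "play_rows", "data": {"targets": [{"jaw": 1,"dx": 0,"dy": 0,"dz": 0.0005,"yaw": 0},{"jaw": 1,"dx": 0,"dy": 0,"dz": 0.0005,"yaw": 0},{"jaw": 1,"dx": 0,"dy": 0,"dz": 0.0005,"yaw": 0},{"jaw": 1,"dx": 0,"dy": 0,"dz": 0.0005,"yaw": 0},{"jaw": 1,"dx": 0,"dy": 0,"dz": 0.0005,"yaw": 0}]}}

```text
clock: 11.65
tool_pos: [0.5363, -0.0384, 0.0534]
eef_rot: [0.052, 0.999, 0.007, 0.01]
contact_force: [-2.2, 0.8, 6.5]
opening: 0.009
```

>>> {"op": "play_rows", "data": {"targets": [{"jaw": 1,"dx": 0,"dy": 0,"dz": 0.0004,"yaw": 0},{"jaw": 1,"dx": 0,"dy": 0,"dz": 0.0004,"yaw": 0},{"jaw": 1,"dx": 0,"dy": 0,"dz": 0.0004,"yaw": 0},{"jaw": 1,"dx": 0,"dy": 0,"dz": 0.0004,"yaw": 0},{"jaw": 1,"dx": 0,"dy": 0,"dz": 0.0004,"yaw": 0}]}}

```text
clock: 12.15
tool_pos: [0.5363, -0.0384, 0.0527]
eef_rot: [0.052, 0.999, 0.007, 0.01]
contact_force: [-3.3, -0.3, 8.6]
opening: 0.006
```

>>> {"op": "play_rows", "data": {"targets": [{"jaw": 1,"dx": 0,"dy": 0,"dz": 0.0006,"yaw": 0},{"jaw": 1,"dx": 0,"dy": 0,"dz": 0.0006,"yaw": 0},{"jaw": 1,"dx": 0,"dy": 0,"dz": 0.0006,"yaw": 0},{"jaw": 1,"dx": 0,"dy": 0,"dz": 0.0006,"yaw": 0},{"jaw": 1,"dx": 0,"dy": 0,"dz": 0.0006,"yaw": 0}]}}

```text
clock: 12.65
tool_pos: [0.5364, -0.0384, 0.0513]
eef_rot: [0.052, 0.999, 0.006, 0.011]
contact_force: [-2.4, 0.3, 9.1]
opening: 0.007
```

>>> {"op": "play_rows", "data": {"targets": [{"jaw": 1,"dx": 0,"dy": 0,"dz": 0.0006,"yaw": 0},{"jaw": 1,"dx": 0,"dy": 0,"dz": 0.0006,"yaw": 0},{"jaw": 1,"dx": 0,"dy": 0,"dz": 0.0006,"yaw": 0},{"jaw": 1,"dx": 0,"dy": 0,"dz": 0.0006,"yaw": 0},{"jaw": 1,"dx": 0,"dy": 0,"dz": 0.0006,"yaw": 0}]}}

```text
clock: 13.15
tool_pos: [0.5365, -0.0385, 0.0503]
eef_rot: [0.052, 0.999, 0.006, 0.012]
contact_force: [-1.2, 0.4, 8.8]
opening: 0.002
```

>>> {"op": "play_rows", "data": {"targets": [{"jaw": 1,"dx": 0,"dy": 0,"dz": 0.0008,"yaw": 0},{"jaw": 1,"dx": 0,"dy": 0,"dz": 0.0008,"yaw": 0},{"jaw": 1,"dx": 0,"dy": 0,"dz": 0.0008,"yaw": 0},{"jaw": 1,"dx": 0,"dy": 0,"dz": 0.0008,"yaw": 0},{"jaw": 1,"dx": 0,"dy": 0,"dz": 0.0008,"yaw": 0}]}}

```text
clock: 13.65
tool_pos: [0.5367, -0.0385, 0.0485]
eef_rot: [0.051, 0.999, 0.006, 0.012]
contact_force: [-3.4, 0.3, 10.2]
opening: 0.005
```

>>> {"op": "play_rows", "data": {"targets": [{"jaw": 1,"dx": 0,"dy": 0,"dz": 0.0008,"yaw": 0},{"jaw": 1,"dx": 0,"dy": 0,"dz": 0.0008,"yaw": 0},{"jaw": 1,"dx": 0,"dy": 0,"dz": 0.0008,"yaw": 0},{"jaw": 1,"dx": 0,"dy": 0,"dz": 0.0008,"yaw": 0},{"jaw": 1,"dx": 0,"dy": 0,"dz": 0.0008,"yaw": 0}]}}

```text
clock: 14.15
tool_pos: [0.5368, -0.0385, 0.0479]
eef_rot: [0.051, 0.999, 0.005, 0.014]
contact_force: [-4.4, -0.1, 12.9]
opening: 0.002
```

The force rise has steepened to 12.9 N over only 0.6 mm, which means the stop. I'll press a little more and hold.

>>> {"op": "play_rows", "data": {"targets": [{"jaw": 1,"dx": 0,"dy": 0,"dz": 0.0009,"yaw": 0},{"jaw": 1,"dx": 0,"dy": 0,"dz": 0.0009,"yaw": 0},{"jaw": 1,"dx": 0,"dy": 0,"dz": 0.0009,"yaw": 0},{"jaw": 1,"dx": 0,"dy": 0,"dz": 0.0009,"yaw": 0},{"jaw": 1,"dx": 0,"dy": 0,"dz": 0.0009,"yaw": 0}]}}

```text
clock: 14.65
tool_pos: [0.5368, -0.0384, 0.0477]
eef_rot: [0.051, 0.999, 0.004, 0.015]
contact_force: [-3.5, -0.3, 14.1]
opening: 0.009
```

>>> {"op": "play_rows", "data": {"targets": [{"jaw": 1,"dx": 0,"dy": 0,"dz": 0.0009,"yaw": 0},{"jaw": 1,"dx": 0,"dy": 0,"dz": 0.0009,"yaw": 0},{"jaw": 1,"dx": 0,"dy": 0,"dz": 0.0009,"yaw": 0},{"jaw": 1,"dx": 0,"dy": 0,"dz": 0.0009,"yaw": 0},{"jaw": 1,"dx": 0,"dy": 0,"dz": 0.0009,"yaw": 0}]}}

```text
clock: 15.15
tool_pos: [0.5368, -0.0385, 0.0477]
eef_rot: [0.051, 0.999, 0.003, 0.016]
contact_force: [-3.1, -1.3, 13.8]
opening: 0.005
```

The TCP didn't move for a second at 14 N, so the middle leaf is firmly on its stop: bend ≈16 mm at ≈10.3 N, about 0.65 N/mm. Next is the right leaf.

>>> {"op": "play_rows", "data": {"targets": [{"jaw": 1,"dx": 0,"dy": 0,"dz": -0.004,"yaw": 0},{"jaw": 1,"dx": 0,"dy": 0,"dz": -0.009,"yaw": 0},{"jaw": 1,"dx": 0,"dy": 0,"dz": -0.011,"yaw": 0},{"jaw": 1,"dx": 0,"dy": 0,"dz": -0.01,"yaw": 0},{"jaw": 1,"dx": 0,"dy": 0,"dz": -0.004,"yaw": 0}]}}

```text
clock: 15.65
tool_pos: [0.5362, -0.0384, 0.0876]
eef_rot: [0.051, 0.999, 0.004, 0.017]
contact_force: [0.7, 0.4, 0.3]
opening: 0.007
```

>>> {"op": "play_rows", "data": {"targets": [{"jaw": 1,"dx": 0,"dy": -0.012,"dz": 0,"yaw": 0},{"jaw": 1,"dx": 0,"dy": -0.022,"dz": 0,"yaw": 0},{"jaw": 1,"dx": 0,"dy": -0.027,"dz": 0,"yaw": 0},{"jaw": 1,"dx": 0,"dy": -0.02,"dz": 0,"yaw": 0},{"jaw": 1,"dx": 0,"dy": -0.008,"dz": 0,"yaw": 0}]}}

```text
clock: 16.15
tool_pos: [0.5268, -0.1316, 0.0864]
eef_rot: [0.049, 0.999, 0.004, 0.017]
contact_force: [0.2, 0.2, -0.5]
opening: 0.003
```

>>> {"op": "play_rows", "data": {"targets": [{"jaw": 1,"dx": 0,"dy": -0.002,"dz": 0,"yaw": 0},{"jaw": 1,"dx": 0,"dy": 0,"dz": 0,"yaw": 0},{"jaw": 1,"dx": 0,"dy": 0,"dz": 0,"yaw": 0},{"jaw": 1,"dx": 0,"dy": 0,"dz": 0,"yaw": 0},{"jaw": 1,"dx": 0,"dy": 0,"dz": 0,"yaw": 0}]}}

```text
clock: 16.65
tool_pos: [0.5264, -0.1323, 0.0858]
eef_rot: [0.049, 0.999, 0.004, 0.017]
contact_force: [-0.4, 0.1, -0.3]
opening: 0.006
```

```bash
python3 -c "
from h import *
to([.5275,-.133,.07])
s=r.get_state();d=r.snapshot('wrist');cv2.imwrite('pics/w5.png',d['frame'][...,::-1])
print(proj(d,[.5275,-.133,.066],s))
"
```

```text
clk 16.65 tcp [ 0.5264 -0.1323  0.0858] tool delta [-0.0007 -0.0007  0.0158] yawcmd 0.007 tilt [ 0.0334  0.0073 -0.9994] F [-0.4   0.06 -0.34] op 0.006
[[254.21177681 227.37910062]]
```

View pics/w5.png

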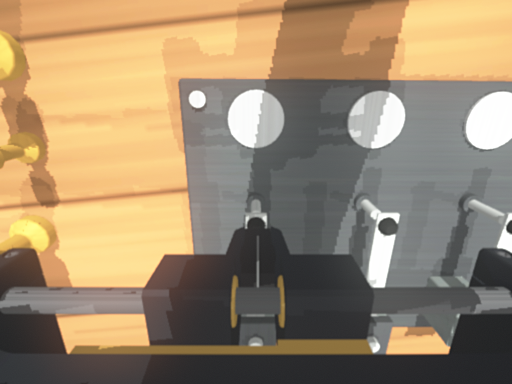

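The button at (257,223) lines up with the seam at u≈258. Going down.

>>> {"op": "play_rows", "data": {"targets": [{"jaw": 1,"dx": 0,"dy": 0,"dz": 0.003,"yaw": 0},{"jaw": 1,"dx": 0,"dy": 0,"dz": 0.005,"yaw": 0},{"jaw": 1,"dx": 0,"dy": 0,"dz": 0.005,"yaw": 0},{"jaw": 1,"dx": 0,"dy": 0,"dz": 0.003,"yaw": 0},{"jaw": 1,"dx": 0,"dy": 0,"dz": 0.001,"yaw": 0}]}}

```text
clock: 17.2
tool_pos: [0.5273, -0.1308, 0.0672]
eef_rot: [0.048, 0.999, 0.005, 0.017]
contact_force: [-0.8, 0.6, -1.1]
opening: 0.006
```

>>> {"op": "play_rows", "data": {"targets": [{"jaw": 1,"dx": 0,"dy": 0,"dz": 0.001,"yaw": 0},{"jaw": 1,"dx": 0,"dy": 0,"dz": 0.001,"yaw": 0},{"jaw": 1,"dx": 0,"dy": 0,"dz": 0.001,"yaw": 0},{"jaw": 1,"dx": 0,"dy": 0,"dz": 0.001,"yaw": 0},{"jaw": 1,"dx": 0,"dy": 0,"dz": 0.001,"yaw": 0}]}}

```text
clock: 17.7
tool_pos: [0.5269, -0.1308, 0.0619]
eef_rot: [0.048, 0.999, 0.005, 0.016]
contact_force: [-0.0, -0.3, 1.7]
opening: 0.005
```

>>> {"op": "play_rows", "data": {"targets": [{"jaw": 1,"dx": 0,"dy": 0,"dz": 0.0006,"yaw": 0},{"jaw": 1,"dx": 0,"dy": 0,"dz": 0.0006,"yaw": 0},{"jaw": 1,"dx": 0,"dy": 0,"dz": 0.0006,"yaw": 0},{"jaw": 1,"dx": 0,"dy": 0,"dz": 0.0006,"yaw": 0},{"jaw": 1,"dx": 0,"dy": 0,"dz": 0.0006,"yaw": 0}]}}

```text
clock: 18.2
tool_pos: [0.5268, -0.1308, 0.059]
eef_rot: [0.048, 0.999, 0.005, 0.016]
contact_force: [-1.6, -0.1, 1.6]
opening: 0.003
```

>>> {"op": "play_rows", "data": {"targets": [{"jaw": 1,"dx": 0,"dy": 0,"dz": 0.0006,"yaw": 0},{"jaw": 1,"dx": 0,"dy": 0,"dz": 0.0006,"yaw": 0},{"jaw": 1,"dx": 0,"dy": 0,"dz": 0.0006,"yaw": 0},{"jaw": 1,"dx": 0,"dy": 0,"dz": 0.0006,"yaw": 0},{"jaw": 1,"dx": 0,"dy": 0,"dz": 0.0006,"yaw": 0}]}}

```text
clock: 18.7
tool_pos: [0.5268, -0.1308, 0.0559]
eef_rot: [0.048, 0.999, 0.005, 0.016]
contact_force: [-1.1, 0.2, 3.4]
opening: 0.002
```

>>> {"op": "play_rows", "data": {"targets": [{"jaw": 1,"dx": 0,"dy": 0,"dz": 0.0005,"yaw": 0},{"jaw": 1,"dx": 0,"dy": 0,"dz": 0.0005,"yaw": 0},{"jaw": 1,"dx": 0,"dy": 0,"dz": 0.0005,"yaw": 0},{"jaw": 1,"dx": 0,"dy": 0,"dz": 0.0005,"yaw": 0},{"jaw": 1,"dx": 0,"dy": 0,"dz": 0.0005,"yaw": 0}]}}

```text
clock: 19.2
tool_pos: [0.5269, -0.1308, 0.0534]
eef_rot: [0.048, 0.999, 0.004, 0.016]
contact_force: [-1.7, 1.1, 4.0]
opening: 0.005
```

>>> {"op": "play_rows", "data": {"targets": [{"jaw": 1,"dx": 0,"dy": 0,"dz": 0.0005,"yaw": 0},{"jaw": 1,"dx": 0,"dy": 0,"dz": 0.0005,"yaw": 0},{"jaw": 1,"dx": 0,"dy": 0,"dz": 0.0005,"yaw": 0},{"jaw": 1,"dx": 0,"dy": 0,"dz": 0.0005,"yaw": 0},{"jaw": 1,"dx": 0,"dy": 0,"dz": 0.0005,"yaw": 0}]}}

```text
clock: 19.7
tool_pos: [0.527, -0.1308, 0.0509]
eef_rot: [0.048, 0.999, 0.004, 0.016]
contact_force: [-1.6, -0.6, 3.7]
opening: 0.01
```

>>> {"op": "play_rows", "data": {"targets": [{"jaw": 1,"dx": 0,"dy": 0,"dz": 0.0005,"yaw": 0},{"jaw": 1,"dx": 0,"dy": 0,"dz": 0.0005,"yaw": 0},{"jaw": 1,"dx": 0,"dy": 0,"dz": 0.0005,"yaw": 0},{"jaw": 1,"dx": 0,"dy": 0,"dz": 0.0005,"yaw": 0},{"jaw": 1,"dx": 0,"dy": 0,"dz": 0.0005,"yaw": 0}]}}

```text
clock: 20.2
tool_pos: [0.5273, -0.1308, 0.0496]
eef_rot: [0.048, 0.999, 0.004, 0.017]
contact_force: [-1.9, 0.0, 8.4]
opening: 0.005
```

>>> {"op": "play_rows", "data": {"targets": [{"jaw": 1,"dx": 0,"dy": 0,"dz": 0.0005,"yaw": 0},{"jaw": 1,"dx": 0,"dy": 0,"dz": 0.0005,"yaw": 0},{"jaw": 1,"dx": 0,"dy": 0,"dz": 0.0005,"yaw": 0},{"jaw": 1,"dx": 0,"dy": 0,"dz": 0.0005,"yaw": 0},{"jaw": 1,"dx": 0,"dy": 0,"dz": 0.0005,"yaw": 0}]}}

```text
clock: 20.7
tool_pos: [0.5272, -0.1308, 0.0496]
eef_rot: [0.048, 0.999, 0.003, 0.017]
contact_force: [-1.8, 0.6, 9.9]
opening: 0.005
```

The right leaf is on its stop: about 15 mm bend at about 4.3 N, or 0.3 N/mm. The left was about 0.6 and the middle about 0.65, so the right leaf is the weak one. I'll hold a little longer, then lift.

>>> {"op": "play_rows", "data": {"targets": [{"jaw": 1,"dx": 0,"dy": 0,"dz": 0.0006,"yaw": 0},{"jaw": 1,"dx": 0,"dy": 0,"dz": 0.0006,"yaw": 0},{"jaw": 1,"dx": 0,"dy": 0,"dz": 0.0006,"yaw": 0},{"jaw": 1,"dx": 0,"dy": 0,"dz": 0.0006,"yaw": 0},{"jaw": 1,"dx": 0,"dy": 0,"dz": 0.0006,"yaw": 0}]}}

```text
clock: 21.2
tool_pos: [0.5273, -0.1309, 0.0494]
eef_rot: [0.048, 0.999, 0.003, 0.018]
contact_force: [-2.6, 0.8, 11.0]
opening: 0.006
```

>>> {"op": "play_rows", "data": {"targets": [{"jaw": 1,"dx": 0,"dy": 0,"dz": -0.004,"yaw": 0},{"jaw": 1,"dx": 0,"dy": 0,"dz": -0.01,"yaw": 0},{"jaw": 1,"dx": 0,"dy": 0,"dz": -0.02,"yaw": 0},{"jaw": 1,"dx": 0,"dy": 0,"dz": -0.025,"yaw": 0},{"jaw": 1,"dx": 0,"dy": 0,"dz": -0.025,"yaw": 0}]}}

```text
clock: 21.7
tool_pos: [0.5235, -0.1308, 0.1337]
eef_rot: [0.047, 0.999, 0.003, 0.016]
contact_force: [0.6, -0.2, -0.1]
opening: 0.0
```

```bash
python3 -c "
from h import *
to([.4645,-.323,.13])"
```

```text
clk 21.7 tcp [ 0.5235 -0.1308  0.1337] tool delta [ 0.0407 -0.1969  0.0009] yawcmd 0.011 tilt [ 0.032   0.0048 -0.9995] F [ 0.63 -0.2  -0.1 ] op 0.0
```

>>> {"op": "play_rows", "data": {"targets": [{"jaw": 0,"dx": 0.005,"dy": -0.025,"dz": 0,"yaw": 0.02},{"jaw": 0,"dx": 0.01,"dy": -0.045,"dz": 0,"yaw": 0.02},{"jaw": 0,"dx": 0.01,"dy": -0.045,"dz": 0,"yaw": 0.02},{"jaw": 0,"dx": 0.008,"dy": -0.04,"dz": 0,"yaw": 0.02},{"jaw": 0,"dx": 0.004,"dy": -0.02,"dz": 0,"yaw": 0}]}}

```text
clock: 22.2
tool_pos: [0.4699, -0.3012, 0.1362]
eef_rot: [0.084, 0.996, 0.005, 0.024]
contact_force: [-0.6, 0.0, 0.5]
opening: 0.437
```

>>> {"op": "play_rows", "data": {"targets": [{"jaw": 0,"dx": 0.001,"dy": -0.006,"dz": 0,"yaw": 0},{"jaw": 0,"dx": 0,"dy": 0,"dz": 0,"yaw": 0},{"jaw": 0,"dx": 0,"dy": 0,"dz": 0,"yaw": 0},{"jaw": 0,"dx": 0,"dy": 0,"dz": 0,"yaw": 0},{"jaw": 0,"dx": 0,"dy": 0,"dz": 0,"yaw": 0}]}}

```text
clock: 22.7
tool_pos: [0.4686, -0.3066, 0.1366]
eef_rot: [0.084, 0.996, 0.005, 0.024]
contact_force: [-0.1, -0.0, 0.1]
opening: 0.888
```

```bash
python3 -c "
from h import *
to([.4645,-.323,.1])
s=r.get_state();d=r.snapshot('wrist');cv2.imwrite('pics/w6.png',d['frame'][...,::-1])
print(proj(d,[[.4645,-.323,.062],[.4645,-.323,0]],s))
"
```

```text
clk 22.7 tcp [ 0.4686 -0.3066  0.1366] tool delta [ 0.003  -0.0174  0.0362] yawcmd -0.063 tilt [ 0.0496  0.0068 -0.9987] F [-0.12 -0.05  0.12] op 0.888
[[235.39244137 194.52502718]
 [238.88312766 173.59279817]]
```

View pics/w6.png

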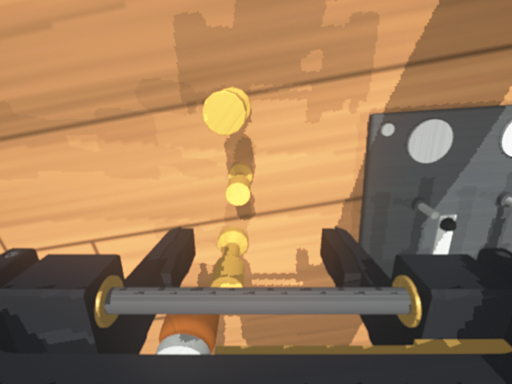

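The marker top is at (237,193), against a predicted (235,194). The large ones are at (227,110) and (230,260+). I'll centre over it first, then go down.

```bash
python3 -c "
from h import *
to([.4655,-.3225,.031],-.2)"
```

```text
clk 22.75 tcp [ 0.4687 -0.3064  0.1366] tool delta [ 0.0056 -0.018   0.1052] yawcmd 0.032 tilt [ 0.0498  0.007  -0.9987] F [-0.29 -0.5   0.25] op 0.935
```

>>> {"op": "play_rows", "data": {"targets": [{"jaw": 0,"dx": 0.002,"dy": -0.006,"dz": 0.005,"yaw": 0},{"jaw": 0,"dx": 0.002,"dy": -0.007,"dz": 0.01,"yaw": 0},{"jaw": 0,"dx": 0.002,"dy": -0.004,"dz": 0.015,"yaw": 0},{"jaw": 0,"dx": 0,"dy": -0.001,"dz": 0.01,"yaw": 0},{"jaw": 0,"dx": 0,"dy": 0,"dz": 0.003,"yaw": 0}]}}

```text
clock: 23.25
tool_pos: [0.4621, -0.3233, 0.09]
eef_rot: [0.083, 0.996, 0.005, 0.025]
contact_force: [0.3, 0.1, 0.2]
opening: 0.998
```

```bash
python3 -c "
from h import *
to([.4655,-.3225,.031],-.2)
s=r.get_state();d=r.snapshot('wrist');cv2.imwrite('pics/w7.png',d['frame'][...,::-1])
print(proj(d,[[.4645,-.3225,.062]],s))
d=r.snapshot('side');cv2.imwrite('pics/s7.png',cv2.resize(d['frame'][170:320,230:430,::-1],None,fx=4,fy=4))
"
```

```text
clk 23.25 tcp [ 0.4621 -0.3233  0.09  ] tool delta [-0.0004  0.0005  0.0591] yawcmd 0.035 tilt [ 0.05    0.0069 -0.9987] F [0.32 0.09 0.2 ] op 0.998
[[256.49148908 222.84517311]]
```

View pics/w7.png

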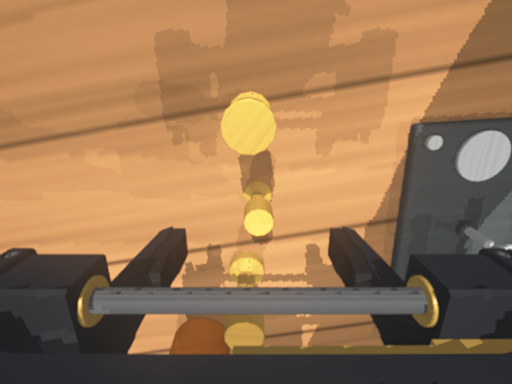

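View pics/s7.png

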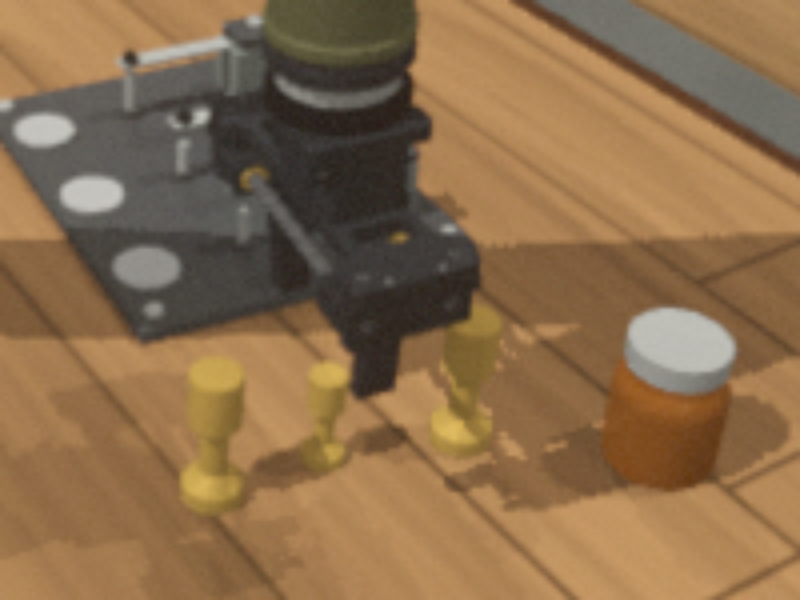

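The marker top at (258,222) is centred between the fingers, with both neighbours clear. Going down.

>>> {"op": "play_rows", "data": {"targets": [{"jaw": 0,"dx": 0,"dy": 0,"dz": 0.008,"yaw": 0},{"jaw": 0,"dx": 0,"dy": 0,"dz": 0.014,"yaw": 0},{"jaw": 0,"dx": 0,"dy": 0,"dz": 0.015,"yaw": 0},{"jaw": 0,"dx": 0,"dy": 0,"dz": 0.012,"yaw": 0},{"jaw": 0,"dx": 0,"dy": 0,"dz": 0.006,"yaw": 0}]}}

```text
clock: 23.85
tool_pos: [0.4673, -0.3227, 0.0332]
eef_rot: [0.082, 0.996, 0.005, 0.027]
contact_force: [0.1, 0.3, -0.7]
opening: 1.0
```

```bash
python3 -c "
from h import *
to([.4655,-.3225,.031],-.2)
s=r.get_state();d=r.snapshot('wrist');cv2.imwrite('pics/w8.png',d['frame'][...,::-1])
print(proj(d,[[.4645,-.3225,.062]],s))"
```

```text
clk 23.85 tcp [ 0.4673 -0.3227  0.0332] tool delta [ 0.0019 -0.0001  0.0021] yawcmd 0.036 tilt [ 0.0545  0.0056 -0.9985] F [ 0.12  0.3  -0.72] op 1.0
[[254.95629998 266.21363905]]
```

View pics/w8.png

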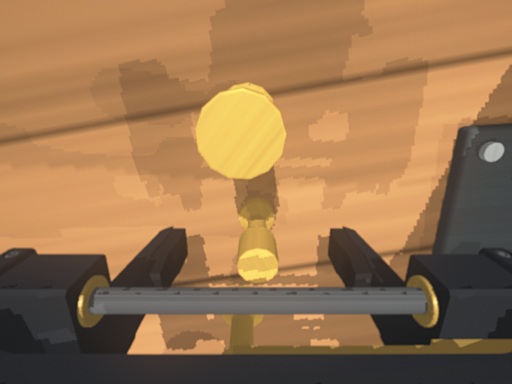

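The marker is centred at (257,264). I'll trim the position slightly and close.

>>> {"op": "play_rows", "data": {"targets": [{"jaw": 0,"dx": 0.001,"dy": 0,"dz": 0.001,"yaw": 0},{"jaw": 0,"dx": 0.001,"dy": 0,"dz": 0.001,"yaw": 0},{"jaw": 0.3,"dx": 0,"dy": 0,"dz": 0,"yaw": 0},{"jaw": 0.5,"dx": 0,"dy": 0,"dz": 0,"yaw": 0},{"jaw": 0.6,"dx": 0,"dy": 0,"dz": 0,"yaw": 0}], "squeeze": 20}}

```text
clock: 24.4
tool_pos: [0.4656, -0.3223, 0.0312]
eef_rot: [0.082, 0.996, 0.005, 0.027]
contact_force: [-0.4, 0.7, 0.3]
opening: 0.753
```

>>> {"op": "play_rows", "data": {"targets": [{"jaw": 0.7,"dx": 0,"dy": 0,"dz": 0,"yaw": 0},{"jaw": 0.8,"dx": 0,"dy": 0,"dz": 0,"yaw": 0},{"jaw": 0.9,"dx": 0,"dy": 0,"dz": 0,"yaw": 0},{"jaw": 1,"dx": 0,"dy": 0,"dz": 0,"yaw": 0},{"jaw": 1,"dx": 0,"dy": 0,"dz": 0,"yaw": 0}]}}

```text
clock: 24.9
tool_pos: [0.466, -0.3227, 0.0319]
eef_rot: [0.082, 0.996, 0.005, 0.028]
contact_force: [-0.4, -0.4, 0.2]
opening: 0.299
```

```bash
python3 -c "
from h import *
to([.4655,-.3225,.031],-.2)
d=r.snapshot('side');cv2.imwrite('pics/s8.png',cv2.resize(d['frame'][170:320,230:430,::-1],None,fx=4,fy=4))"
```

```text
clk 24.9 tcp [ 0.466  -0.3227  0.0319] tool delta [0.0005 0.0001 0.0009] yawcmd 0.036 tilt [ 0.0562  0.0047 -0.9984] F [-0.36 -0.44  0.17] op 0.299
```

View pics/s8.png

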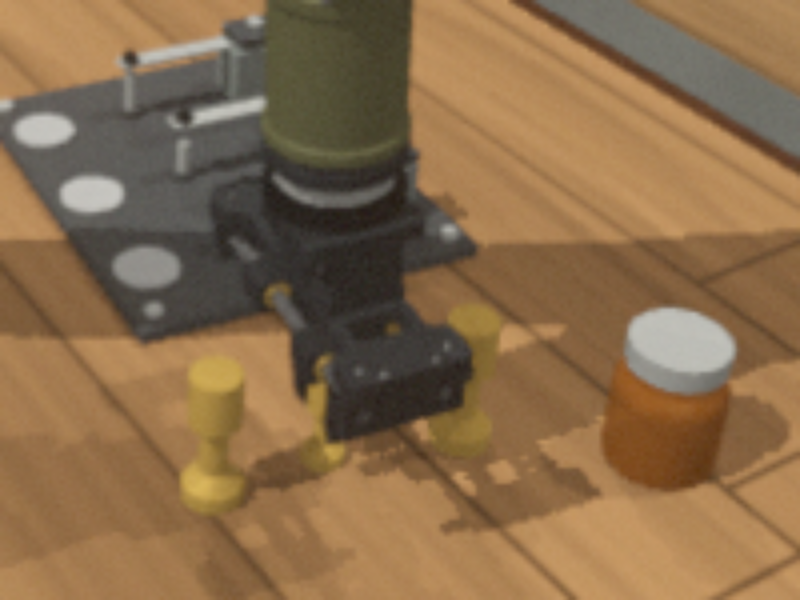

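Opening is 0.299, about 26 mm, so it's nearly on the 22 mm head. I'll let it close fully, then lift.

>>> {"op": "play_rows", "data": {"targets": [{"jaw": 1,"dx": 0,"dy": 0,"dz": 0,"yaw": 0},{"jaw": 1,"dx": 0,"dy": 0,"dz": 0,"yaw": 0},{"jaw": 1,"dx": 0,"dy": 0,"dz": 0,"yaw": 0},{"jaw": 1,"dx": 0,"dy": 0,"dz": 0,"yaw": 0},{"jaw": 1,"dx": 0,"dy": 0,"dz": 0,"yaw": 0}]}}

```text
clock: 25.45
tool_pos: [0.4659, -0.3228, 0.0319]
eef_rot: [0.082, 0.996, 0.005, 0.028]
contact_force: [-0.5, 0.7, 0.9]
opening: 0.242
```

>>> {"op": "play_rows", "data": {"targets": [{"jaw": 1,"dx": 0,"dy": 0,"dz": -0.006,"yaw": 0},{"jaw": 1,"dx": 0,"dy": 0,"dz": -0.015,"yaw": 0},{"jaw": 1,"dx": 0,"dy": 0,"dz": -0.02,"yaw": 0},{"jaw": 1,"dx": 0,"dy": 0,"dz": -0.02,"yaw": 0},{"jaw": 1,"dx": 0,"dy": 0,"dz": -0.01,"yaw": 0}]}}

```text
clock: 25.95
tool_pos: [0.46, -0.3218, 0.104]
eef_rot: [0.082, 0.996, 0.006, 0.025]
contact_force: [-0.1, 0.2, -0.9]
opening: 0.239
```

```bash
python3 -c "
from h import *
to([.4607,-.128,.1],-.2)
d=r.snapshot('side');cv2.imwrite('pics/s9.png',cv2.resize(d['frame'][170:320,230:430,::-1],None,fx=4,fy=4))"
```

```text
clk 25.95 tcp [ 0.46   -0.3218  0.104 ] tool delta [0.0312 0.1913 0.0055] yawcmd 0.037 tilt [ 0.0509  0.0073 -0.9987] F [-0.07  0.23 -0.92] op 0.239
```

View pics/s9.png

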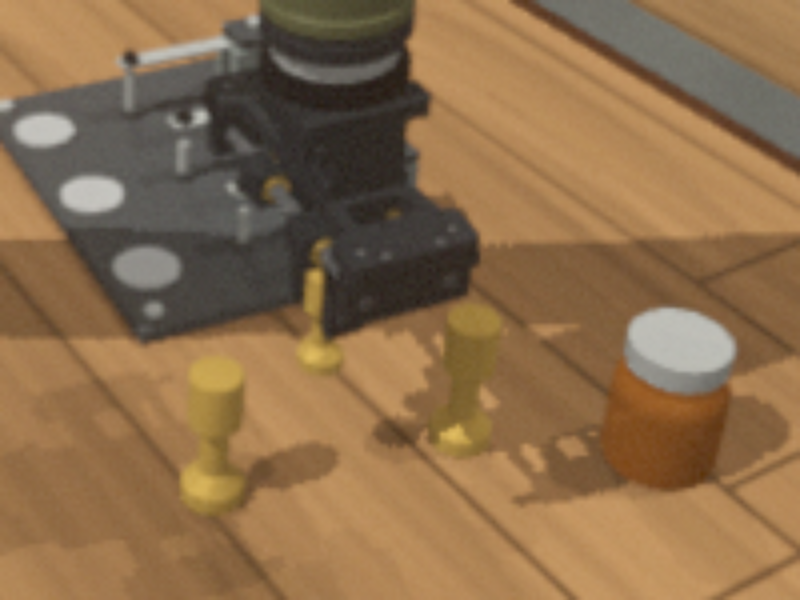

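The marker is held (opening 0.24, about 21 mm) and hangs upright. Moving over the right pad.

>>> {"op": "play_rows", "data": {"targets": [{"jaw": 1,"dx": 0.003,"dy": 0.02,"dz": 0,"yaw": 0},{"jaw": 1,"dx": 0.007,"dy": 0.042,"dz": 0,"yaw": 0},{"jaw": 1,"dx": 0.008,"dy": 0.047,"dz": 0,"yaw": 0},{"jaw": 1,"dx": 0.007,"dy": 0.042,"dz": 0,"yaw": 0},{"jaw": 1,"dx": 0.004,"dy": 0.022,"dz": 0,"yaw": 0}]}}

```text
clock: 26.5
tool_pos: [0.4606, -0.1479, 0.1045]
eef_rot: [0.088, 0.996, 0.004, 0.027]
contact_force: [-1.0, 0.8, -1.0]
opening: 0.242
```

>>> {"op": "play_rows", "data": {"targets": [{"jaw": 1,"dx": 0,"dy": 0.005,"dz": 0,"yaw": 0},{"jaw": 1,"dx": 0,"dy": 0,"dz": 0,"yaw": 0},{"jaw": 1,"dx": 0,"dy": 0,"dz": 0,"yaw": 0},{"jaw": 1,"dx": 0,"dy": 0,"dz": 0,"yaw": 0},{"jaw": 1,"dx": 0,"dy": 0,"dz": 0,"yaw": 0}]}}

```text
clock: 27.0
tool_pos: [0.4615, -0.1437, 0.1037]
eef_rot: [0.088, 0.996, 0.003, 0.027]
contact_force: [0.0, -0.4, -1.4]
opening: 0.235
```

```bash
python3 -c "
from h import *
to([.4607,-.128,.0475],-.2)"
```

```text
clk 27.0 tcp [ 0.4615 -0.1437  0.1037] tool delta [0.0064 0.0147 0.0561] yawcmd 0.024 tilt [ 0.0537  0.0019 -0.9986] F [ 0.03 -0.37 -1.35] op 0.235
```

>>> {"op": "play_rows", "data": {"targets": [{"jaw": 1,"dx": 0.002,"dy": 0.004,"dz": 0.004,"yaw": 0},{"jaw": 1,"dx": 0.002,"dy": 0.005,"dz": 0.01,"yaw": 0},{"jaw": 1,"dx": 0.002,"dy": 0.004,"dz": 0.012,"yaw": 0},{"jaw": 1,"dx": 0,"dy": 0.001,"dz": 0.01,"yaw": 0},{"jaw": 1,"dx": 0,"dy": 0,"dz": 0.004,"yaw": 0}]}}

```text
clock: 27.5
tool_pos: [0.4603, -0.1319, 0.0621]
eef_rot: [0.092, 0.995, 0.003, 0.028]
contact_force: [-0.7, -0.5, -1.7]
opening: 0.239
```

```bash
python3 -c "
from h import *
to([.4607,-.128,.0475],-.2)
s=r.get_state();d=r.snapshot('wrist');cv2.imwrite('pics/w10.png',d['frame'][...,::-1])
d=r.snapshot('side');cv2.imwrite('pics/s10.png',cv2.resize(d['frame'][150:270,210:370,::-1],None,fx=5,fy=5))"
```

```text
clk 27.5 tcp [ 0.4603 -0.1319  0.0621] tool delta [0.0011 0.0038 0.0146] yawcmd 0.016 tilt [ 5.630e-02  2.000e-04 -9.984e-01] F [-0.67 -0.52 -1.67] op 0.239
```

View pics/s10.png

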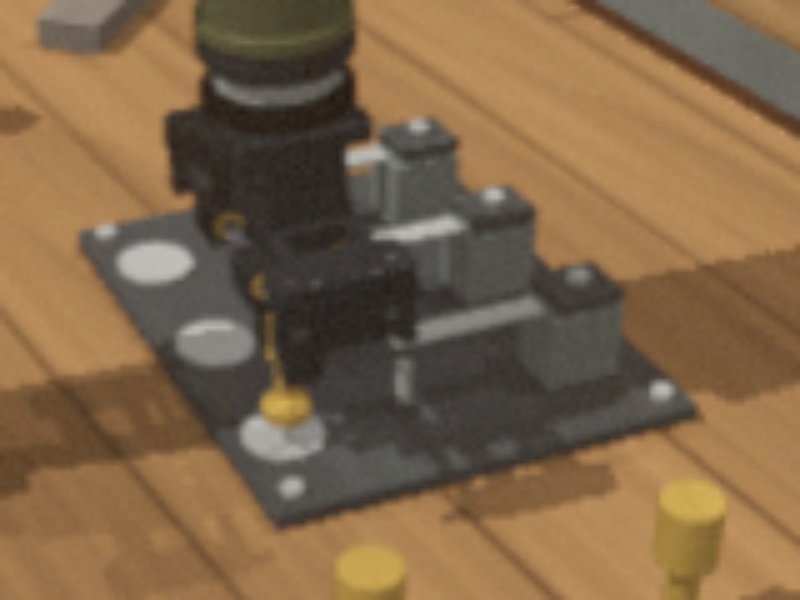

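View pics/w10.png

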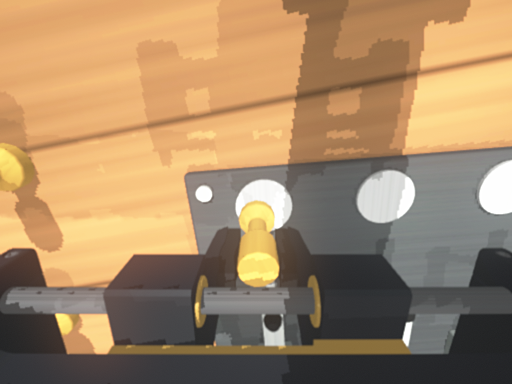

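The foot is at (257,215) and the pad at (264,204) in the wrist view, so I need about 4 mm left and then the descent.

>>> {"op": "play_rows", "data": {"targets": [{"jaw": 1,"dx": 0.0005,"dy": 0.0015,"dz": 0.002,"yaw": 0},{"jaw": 1,"dx": 0.0005,"dy": 0.0015,"dz": 0.003,"yaw": 0},{"jaw": 1,"dx": 0,"dy": 0.001,"dz": 0.004,"yaw": 0},{"jaw": 1,"dx": 0,"dy": 0,"dz": 0.003,"yaw": 0},{"jaw": 1,"dx": 0,"dy": 0,"dz": 0.001,"yaw": 0}]}}

```text
clock: 28.1
tool_pos: [0.4615, -0.1282, 0.0495]
eef_rot: [0.093, 0.995, 0.003, 0.029]
contact_force: [0.3, -0.2, -0.9]
opening: 0.235
```

```bash
python3 -c "
from h import *
to([.4607,-.128,.0475],-.2)
d=r.snapshot('wrist');cv2.imwrite('pics/w11.png',cv2.resize(d['frame'][150:350,150:400,::-1],None,fx=3,fy=3))
d=r.snapshot('side');cv2.imwrite('pics/s11.png',cv2.resize(d['frame'][200:260,230:310,::-1],None,fx=8,fy=8))"
```

```text
clk 28.1 tcp [ 0.4615 -0.1282  0.0495] tool delta [0.001  0.0001 0.002 ] yawcmd 0.015 tilt [ 5.870e-02 -1.000e-04 -9.983e-01] F [ 0.25 -0.18 -0.89] op 0.235
```

View pics/s11.png

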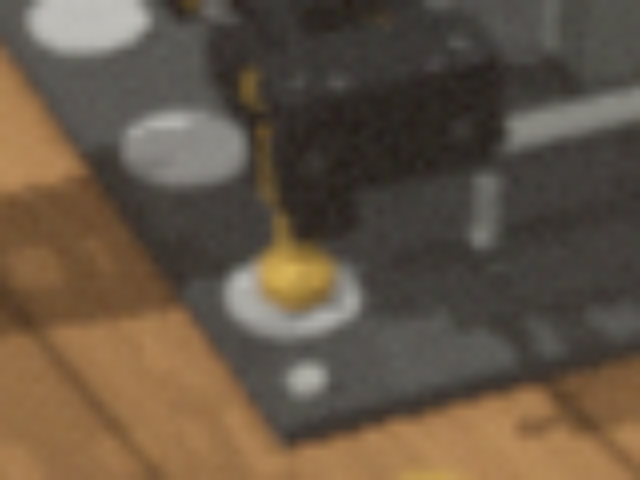

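View pics/w11.png

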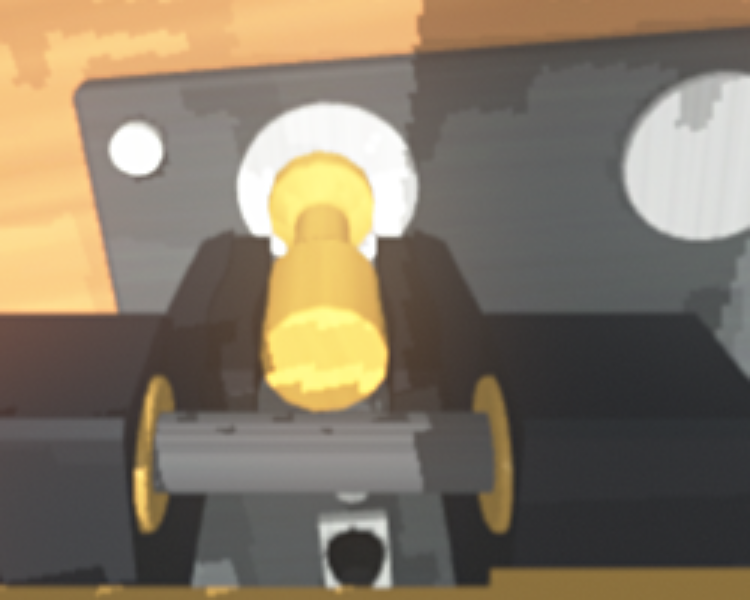

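The foot is centred over the pad within about 2–3 mm in both views. Lowering the last 2–3 mm.

>>> {"op": "play_rows", "data": {"targets": [{"jaw": 1,"dx": 0.0005,"dy": 0,"dz": 0.0006,"yaw": 0},{"jaw": 1,"dx": 0.0005,"dy": 0,"dz": 0.0006,"yaw": 0},{"jaw": 1,"dx": 0,"dy": 0,"dz": 0.0006,"yaw": 0},{"jaw": 1,"dx": 0,"dy": 0,"dz": 0.0005,"yaw": 0},{"jaw": 1,"dx": 0,"dy": 0,"dz": 0.0004,"yaw": 0}]}}

```text
clock: 28.7
tool_pos: [0.4607, -0.1283, 0.047]
eef_rot: [0.093, 0.995, 0.003, 0.029]
contact_force: [0.4, 0.6, -1.3]
opening: 0.239
```

>>> {"op": "play_rows", "data": {"targets": [{"jaw": 1,"dx": 0,"dy": 0,"dz": 0.0004,"yaw": 0},{"jaw": 1,"dx": 0,"dy": 0,"dz": 0.0004,"yaw": 0},{"jaw": 1,"dx": 0,"dy": 0,"dz": 0.0004,"yaw": 0},{"jaw": 1,"dx": 0,"dy": 0,"dz": 0.0003,"yaw": 0},{"jaw": 1,"dx": 0,"dy": 0,"dz": 0.0002,"yaw": 0}]}}

```text
clock: 29.2
tool_pos: [0.4609, -0.1284, 0.0468]
eef_rot: [0.093, 0.995, 0.002, 0.03]
contact_force: [-1.2, 0.6, 2.8]
opening: 0.242
```

Contact: the force went from -1.3 to +2.8 N at TCP z 0.0468, where I expected 0.0469. Releasing.

>>> {"op": "play_rows", "data": {"targets": [{"jaw": 0.74,"dx": 0,"dy": 0,"dz": 0,"yaw": 0},{"jaw": 0.7,"dx": 0,"dy": 0,"dz": 0,"yaw": 0},{"jaw": 0.6,"dx": 0,"dy": 0,"dz": 0,"yaw": 0},{"jaw": 0.5,"dx": 0,"dy": 0,"dz": 0,"yaw": 0},{"jaw": 0.4,"dx": 0,"dy": 0,"dz": 0,"yaw": 0}]}}

```text
clock: 29.7
tool_pos: [0.4613, -0.1285, 0.0464]
eef_rot: [0.093, 0.995, 0.002, 0.03]
contact_force: [-0.0, 0.4, 0.2]
opening: 0.548
```

```bash
python3 -c "
from h import *
to([.4607,-.128,.0475],-.2)
d=r.snapshot('wrist');cv2.imwrite('pics/w12.png',d['frame'][...,::-1])"
```

```text
clk 29.7 tcp [ 0.4613 -0.1285  0.0464] tool delta [ 0.0006  0.0004 -0.0012] yawcmd 0.015 tilt [ 6.110e-02 -9.000e-04 -9.981e-01] F [-0.05  0.36  0.23] op 0.548
```

View pics/w12.png

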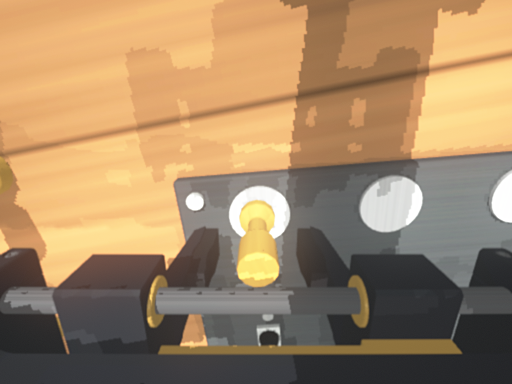

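The marker stands on the pad at (258,215–270) with the fingers clear on both sides. I'll rise straight up.

>>> {"op": "play_rows", "data": {"targets": [{"jaw": 0.4,"dx": 0,"dy": 0,"dz": -0.005,"yaw": 0},{"jaw": 0.4,"dx": 0,"dy": 0,"dz": -0.012,"yaw": 0},{"jaw": 0.4,"dx": 0,"dy": 0,"dz": -0.02,"yaw": 0},{"jaw": 0.4,"dx": 0,"dy": 0,"dz": -0.025,"yaw": 0},{"jaw": 0.4,"dx": 0,"dy": 0,"dz": -0.025,"yaw": 0}]}}

```text
clock: 30.25
tool_pos: [0.4538, -0.1278, 0.1343]
eef_rot: [0.092, 0.995, 0.002, 0.027]
contact_force: [-0.0, 0.8, 0.3]
opening: 0.597
```

>>> {"op": "play_rows", "data": {"targets": [{"jaw": 0.4,"dx": 0,"dy": 0,"dz": -0.03,"yaw": 0},{"jaw": 0.4,"dx": 0,"dy": 0.03,"dz": -0.03,"yaw": 0},{"jaw": 0.4,"dx": 0,"dy": 0.045,"dz": -0.01,"yaw": 0},{"jaw": 0.4,"dx": 0,"dy": 0.045,"dz": 0,"yaw": 0},{"jaw": 0.4,"dx": 0,"dy": 0.045,"dz": 0,"yaw": 0}]}}

```text
clock: 30.75
tool_pos: [0.4805, 0.0294, 0.2128]
eef_rot: [0.101, 0.994, -0.001, 0.029]
contact_force: [0.7, -0.2, -0.8]
opening: 0.6
```

>>> {"op": "play_rows", "data": {"targets": [{"jaw": 0.4,"dx": 0,"dy": 0.045,"dz": 0,"yaw": 0},{"jaw": 0.4,"dx": 0,"dy": 0.04,"dz": 0,"yaw": 0},{"jaw": 0.4,"dx": 0,"dy": 0.02,"dz": 0,"yaw": 0},{"jaw": 0.4,"dx": 0,"dy": 0,"dz": 0,"yaw": 0},{"jaw": 0.4,"dx": 0,"dy": 0,"dz": 0,"yaw": 0}]}}

```text
clock: 31.25
tool_pos: [0.5013, 0.1434, 0.2159]
eef_rot: [0.096, 0.995, 0.001, 0.031]
contact_force: [0.0, -1.1, -0.2]
opening: 0.603
```

```bash
python3 -c "
from h import *
to([.4607,-.128,.0475],-.2)
d=r.snapshot('top');cv2.imwrite('pics/t13.png',cv2.resize(d['frame'][120:270,210:430,::-1],None,fx=3.6,fy=3.6,interpolation=cv2.INTER_CUBIC))
d=r.snapshot('side');cv2.imwrite('pics/s13.png',cv2.resize(d['frame'][160:310,220:420,::-1],None,fx=4,fy=4,interpolation=cv2.INTER_CUBIC))"
```

```text
clk 31.25 tcp [0.5013 0.1434 0.2159] tool delta [-0.002  -0.2755  0.1667] yawcmd 0.007 tilt [ 0.0611 -0.0039 -0.9981] F [ 0.05 -1.06 -0.19] op 0.603
```

View pics/t13.png

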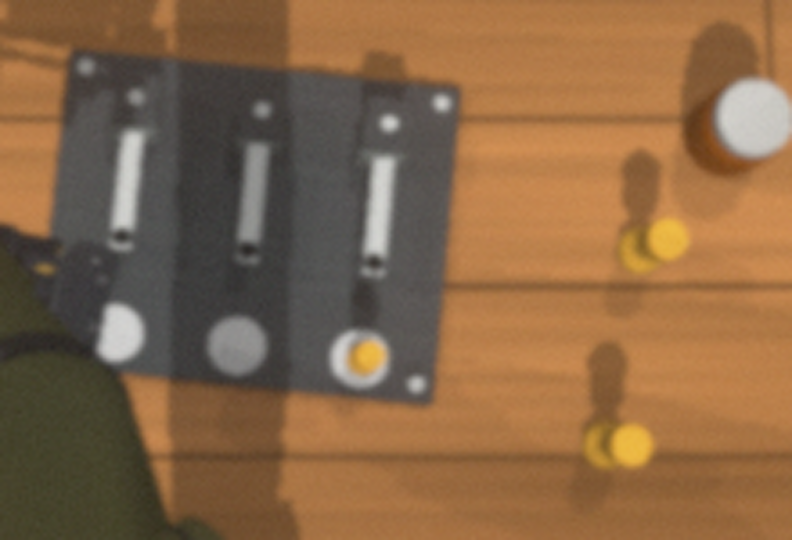

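View pics/s13.png

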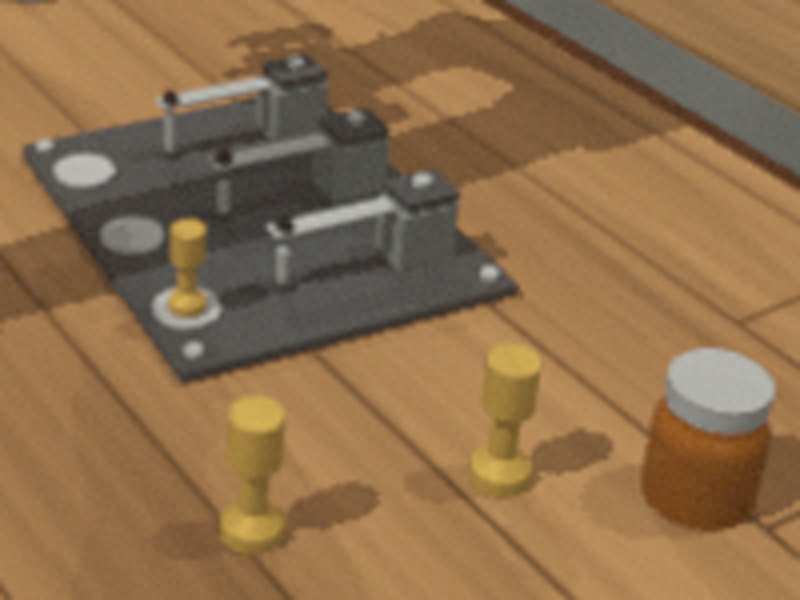

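```bash
python3 -c "
from h import *
d=r.snapshot('top');p=onz(d,[np.array((368,357))/3.6+[209.6,119.6]],.077);print(p,p[0,:2]-[.4597,-.128])
d=r.snapshot('side');p=onz(d,[np.array((188,229))/4+[219.6,159.6]],.077);print(p,p[0,:2]-[.4597,-.128])
print(r.get_state()['qd'].round(3)); print(r.finish_job())"
```

```text
[[ 0.45794589 -0.1280319   0.077     ]] [-1.75411422e-03 -3.19012920e-05]
[[ 0.45868504 -0.13023169  0.077     ]] [-0.00101496 -0.00223169]
[-0.002  0.003 -0.001 -0.005 -0.001 -0.002 -0.004]
the job is handed in; nothing more can be done
None
```

The right leaf is the weak one, and the smallest brass marker now stands upright and released on its pad. I handed the job in at about 31 s of the 67 s allowed, and no verdict was reported.

| Leaf | Bend at stop | Force at stop | Stiffness | Highest force reading |
|---|---|---|---|---|
| Left | about 7 mm | about 4 N | about 0.6 N/mm | 9.5 N |
| Middle | about 16 mm | about 10.3 N | about 0.65 N/mm | 14.1 N |
| Right | about 15 mm | about 4.3 N | about 0.3 N/mm | 11.0 N |

I pressed the leaves in that order and held each on its stop for at least half a second. The forces are wrist readings at the end of each move call, so brief peaks in between would not show.

**Last checks:**
- **Marker:** its head is about 2 mm from the pad centre in both the top and side views, and it looks upright.
- **Leaves:** all three look back at rest in the side view.
- **Bystanders:** the two large brass pieces and the jar are where they started. I did not look at the spool and stone again at the end, but the gripper never went near them.
- **Arm:** it is parked clear and still.

**Disagreements:**
- The wrist camera placed things up to about 4 mm from the other two cameras, so I set the fingers by how the button looked next to them.
- The tool picked up a lean of about 0.06 rad during the moves, but the marker was gripped and set down with nearly the same lean, so it stayed upright.

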